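Start the leaning coach screw of a duct bracket square

ROBOT

A 6-joint arm with a two-finger parallel gripper is mounted at the origin on the work surface. World frame = base frame: x ahead of the robot, y to its left, z up, the work surface at z = 0. Lengths are in mm, angles in rad, forces in N, time in s.
With the tool pointing down it reaches from about 375 to 975 mm from the base axis. Payload 3.8 kg.
Tool frame: the origin (TCP) lies midway between the tips of the shut fingers; the grasp point (between the pads) lies 19 mm behind it; z points along the fingers, y is the direction in which the jaws open and shut (so a half turn about z gives the same grasp; the last joint's range is limited). The gripper opens to 85 mm and grips with 20 to 120 N. Pads are 22 mm wide; open, the fingers measure 114 mm over their backs; the gripper's body (76 mm by 85 mm) begins 54 mm behind the grasp point. The pads swing forward as they close: fully open they stand 13 mm farther back than shut.
Start: joints at [-1.359, 0.264, 1.604, -0, 1.274, -0.037], TCP at [166.207, -654.212, 231.28] pointing down, gripper open.
Joint ranges: [-2.63, 2.63], [-0.94, 2.18], [0.31, 2.57], [-1.31, 4.45], [0, 2.66], [-2.55, 2.55]. Speed limits (rad/s): [2.57, 2.57, 3.14, 3.14, 3.14, 3.14].

INTERFACE

Orientations are given as a unit quaternion [x, y, z, w].
In Python, from station import ctrl gives the robot as it stands.
- The arm moves only by the tool play_rows, never from a script. Its argument "steps" is a list of rows, each an object of numbers: "claw": the finger opening in m, from 0 to 0.0854; "x", "y", "z": the shift along the tool's x, y, z in m; "wx", "wy", "wz": the turn, a rotation vector about the tool's x, y, z in degrees. In form: [{"claw": .., "x": .., "y": .., "z": .., "wx": .., "wy": .., "wz": ..}, ...]. A call has 1 to 10 rows; each row is the pose to reach, as a shift and turn from the pose commanded when the call began, along the tool's axes at that moment; what a row does not reach only later rows make up. A row lasts 1/10 s, in which the tool goes at most 50 mm and 8.59 degrees, less where a joint would pass 70% of its speed; a pose out of reach is approached as far as the arm can. A call with a gripper value outside its range is refused whole. The fingers move at their own pace and stop on an object; "force" is the grip in N (left out, the last holds). Time passes only in rows, so rows that repeat a pose let the fingers close. It gives the time, the measured TCP pose, the force and the opening at its end, in the units of the state.
- ctrl.get_obs(): the state, without advancing time (a new reading comes with each control period).
- ctrl.snapshot(name): name is "scene" or "top"; returns (picture, depth): 400x640x3 uint8, red, green, blue; 400x640 float32, mm along the optical axis (not along the pixel's ray), 0 where there is no reading.
- ctrl.camera_params(name): a dict with "mtx" (3x3 intrinsics, pixels), "rvec" (rotation vector, rad) and "tvec" (3), from world to camera coordinates, as OpenCV has them. Camera axes: x right, y down, z forward; pixel columns grow to the right and rows downward; lengths in mm; the calibration is good to about 2 mm. A picture is of the moment at which its call begins. camera_params takes no time and is no camera call.
- ctrl.sign_off(): hands the job in, once; it reports no verdict.
The state is a dict: "clock": time; "qpos": joint angles; "joint_vel": joint speeds; "joint_efforts": joint torques, N m; "eef_pos": TCP position; "tcp_rot": TCP orientation; "wrist_force": force on the tool from outside, world axes, zero at the start; "wrist_torque": the same for the moment, N m; "opening": finger opening in mm.
Only numpy, scipy, OpenCV 4.12 (cv2) and the standard library are available. Lean on these libraries where they do the work, as an engineer would, in place of code of your own. Each camera call takes 0.05 s, during which the arm holds its last target. There are 200 camera calls.

TASK

The duct bracket on the sloping timber has one coach screw home and a second one only finger-started, standing proud and leaning. With the T-handle driver fitted fully down over the proud screw's square head, bring the screw square to the sloping bracket before you turn it, then, keeping it square, give it a quarter turn clockwise to start it. Lift the driver off and stand it upright on the rubber mat again, leaving the screw square and everything else where it was.

Things in the scene. Friction and masses are not known exactly. Their poses are not given: they have to be found in the camera images.
- bracket: Fixed aluminium plate 110 x 50 x 4 mm on a sloping timber cleat (foot 170 x 130 mm). Origin: mouth of the proud screw's pilot hole in the plate's upper face, 58 mm above the table. z: the hole's axis, square to the plate, 15 degrees off vertical towards the plate's -x. On the plate: at x = -40 mm a like screw already home (head 14 mm high), at x = +53 mm an upright flange 36 mm high.
- coach_screw: The proud, finger-started steel coach screw. Origin at the pilot hole's mouth, z outwards along the screw. It leans 4 to 12 degrees out of square, mostly to the plate's +x; 2 to 3 N sideways at the head tilts it about its origin (up to 11 degrees about plate x and y) and it stays where it is left. The pose shows the lean only: how the head is turned about z varies and is not given.
- screw_head (a point): Centre of the proud screw's square head, 37 mm along z from its origin; axes as coach_screw (not turning with the screw). Shank 10 mm thick; round flange 29 mm wide at 27 to 30 mm; square head 16 mm across flats at 30 to 44 mm; conical crown on top up to 54 mm (6 mm wide at its tip, 16 mm at its foot). The square repeats every 90 degrees.
- screw_turn (a joint): Turn of the proud screw: 0 at the start, positive clockwise seen from the head, rad. It cannot turn below 0; friction about 0.15 N m; it stops at 3.0 and its head does not sink noticeably.
- driver_bar (a point): Centre of the cross bar of the loose T-handle driver (0.22 kg). Wooden bar 90 mm long (along y), 22 mm thick (x), 28 mm tall; steel shank 16 mm thick below it; at the lower end a square socket, 34 mm wide outside, 32 mm long. z: the driver's axis, away from the socket. This point is 80 mm from the socket's open end. It starts upright, standing on the socket, on the mat.
- driver_mouth (a point): Centre of the driver socket's open end; axes as driver_bar. Opening 17.6 mm square, 26 mm deep, 1.6 mm lead-in chamfers, flats parallel to the bar. Fully down on the proud screw, the open end rests on the screw's flange, 30 mm from the pilot mouth; if the flats do not match it stops about 14 mm higher: the flats must then be found by touch or sight.
- mat: Fixed black rubber mat, 170 x 170 x 4 mm, flat on the table; origin at the centre of its underside, z up.
- jar: Closed glass jar, 52 mm wide, 85 mm tall, bystander between mat and cleat; origin at its base.
- tape: Roll of tape lying flat, 80 mm wide, 24 mm tall, bystander between mat and cleat; origin at its base.
- mug: White mug, 76 mm wide, 90 mm tall, bystander; origin at its base.
- wrench: Steel wrench lying flat, about 180 mm long, bystander; origin underneath it.
- screw_bin: Open blue bin 110 x 80 x 40 mm, bystander; origin at its base.
- spray: White bottle 60 mm wide, 170 mm tall, bystander; origin at its base.
- spare_bracket: Spare aluminium bracket 110 x 50 x 40 mm lying loose, bystander; origin at its base.
- screwdriver: Screwdriver lying flat, about 200 mm long, bystander; origin underneath it.
- driver: The whole T-handle driver; origin at its socket's open end (same point as driver_mouth).

How it is judged (in metres and radians):
On the way, in this order (a step that is already met when the one before it is completed fails the run):
1. the driver's socket is fully down on the proud screw's head, driver and screw square to the bracket, the screw not yet turned (z of driver_mouth in the frame of bracket between 0.02 and 0.0345 m and x of driver_mouth in the frame of bracket between -0.006 and 0.006 m and y of driver_mouth in the frame of bracket between -0.006 and 0.006 m and angle between the z axis of driver_bar and the z axis of bracket, either way round below 0.09 rad and angle between the z axis of coach_screw and the z axis of bracket, either way round below 0.075 rad and value of joint screw_turn below 0.3 rad), for 0.2 s.
2. the screw has been given a quarter turn clockwise with the driver on it (z of driver_mouth in the frame of bracket between 0.02 and 0.0345 m and x of driver_mouth in the frame of bracket between -0.006 and 0.006 m and y of driver_mouth in the frame of bracket between -0.006 and 0.006 m and angle between the z axis of driver_bar and the z axis of bracket, either way round below 0.09 rad and angle between the z axis of coach_screw and the z axis of bracket, either way round below 0.075 rad and value of joint screw_turn above 1.3 rad), for 0.1 s.
At the end, for the whole second after the job is handed in: The proud screw is turned 1.3 to 2.1 rad clockwise from its start and stands within 0.075 rad of square to the bracket; the driver stands upright (within 0.1 rad) at rest on the mat, its socket's open end on the mat and its centre within the mat's edges, released (value of joint screw_turn between 1.3 and 2.1 rad and angle between the z axis of coach_screw and the z axis of bracket, either way round below 0.075 rad and x of driver_mouth in the frame of mat between -0.085 and 0.085 m and y of driver_mouth in the frame of mat between -0.085 and 0.085 m and z of driver_mouth in the frame of mat between 0.001 and 0.008 m and angle between driver_bar's own z axis and vertical below 0.1 rad and linear speed of driver below 0.02 m/s and contact force between the fingers and driver below 0.1 N); the robot touches nothing.
It fails at once if the screw turned while leaning out of square (value of joint screw_turn above 0.35 rad and angle between the z axis of coach_screw and the z axis of bracket, either way round above 0.12 rad).
It fails at once if the screw turned with the driver out of line with the pilot axis (value of joint screw_turn above 0.35 rad and velocity of joint screw_turn above 0.2 rad/s and angle between the z axis of driver_bar and the z axis of bracket, either way round above 0.14 rad).
It fails at once if the screw handled with the fingers instead of the driver (contact force between the fingers and coach_screw above 1 N).
It fails at once if a bystander moved (distance of any of jar, tape, mug, wrench, screw_bin, spray, spare_bracket, screwdriver from where it was at the start of the episode above 0.03 m).
It also fails if it takes over 72 s, if anything falls off the work surface, if the arm or the gripper's body presses on something with over 40 N, if the wrist force passes 120 N, or if a joint passes its speed limit or range.

## Working session

There is one attempt and no reset: what is moved stays moved. The work goes in short steps, Python scripts to look and compute and a tool call to move; the robot and the scene stay as the last step left them, time stands still between calls to the robot, and variables do not carry over. Pictures are saved under pics/ and viewed, about 8 in all and at most 12, crops included, and the job is handed in when it is done.

Besides the shell and the picture viewer there is one more tool, called after "Request:" by a JSON object that holds its "name" and its "arguments". play_rows: Moves the arm, as the interface text tells. Its arguments: {"type":"object","properties":{"steps":{"type":"array"},"force":{"type":"number"}},"required":["steps"]}

```bash
ls; mkdir -p pics; cat > h.py <<'E'
import numpy as np, cv2
from scipy.spatial.transform import Rotation as R
from station import ctrl
def cam(n):
    p=ctrl.camera_params(n); K=np.array(p['mtx']).reshape(3,3); Rm=cv2.Rodrigues(np.array(p['rvec'],float))[0]; return K,Rm,np.array(p['tvec'],float).ravel()
def cloud(n,d):
    K,Rm,t=cam(n); v,u=np.mgrid[:d.shape[0],:d.shape[1]]
    c=np.stack([(u-K[0,2])/K[0,0]*d,(v-K[1,2])/K[1,1]*d,d],-1)
    w=(c-t)@Rm; w[d==0]=np.nan; return w
def proj(n,P):
    K,Rm,t=cam(n); c=np.atleast_2d(P)@Rm.T+t; q=c@K.T; return q[:,:2]/q[:,2:]
def snap(n,f):
    im,d=ctrl.snapshot(n); np.savez(f,im=im,d=d); cv2.imwrite('pics/'+f+'.png',im[...,::-1]); return im,d
E
python3 - <<'E'
from h import *
for n in ['scene','top']:
    im,d=snap(n,n+'0'); K,Rm,t=cam(n); print(n,K[0],-Rm.T@t,Rm[2])
o=ctrl.get_obs(); print(o)
E
```

```text
pics
scene [423.30367429   0.         321.03767154] [1278.56880073  403.65304586  926.68670317] [-0.60038242 -0.34814956 -0.71995335]
top [453.52892166   0.         313.59115522] [ 415.25497719   -8.80284508 1578.15555762] [ 0.11768036  0.005301   -0.99303738]
{'clock': 0.1, 'qpos': array([-1.35888894e+00,  2.64692299e-01,  1.60529247e+00,  2.48420843e-06,
        1.27369775e+00, -3.69193000e-02]), 'joint_vel': array([-6.99861714e-04, -1.74600139e-03, -3.90663468e-03,  8.14694174e-05,
        4.27023110e-04,  7.94555173e-04]), 'joint_efforts': array([-1.42148047e-04, -5.16706109e+01, -3.68590629e+01, -1.74065809e-05,
        6.27579895e-03,  1.24121206e-05]), 'eef_pos': array([ 166.07203485, -653.54300151,  230.04704501]), 'tcp_rot': array([ 9.92270142e-01,  1.24092200e-01, -9.01261173e-05, -1.04104055e-03]), 'wrist_force': array([-0.08714613, -0.1180347 , -0.57965106]), 'wrist_torque': array([-0.00464011, -0.04185356,  0.00566238]), 'opening': 85.4802446034146}
```

View pics/scene0.png

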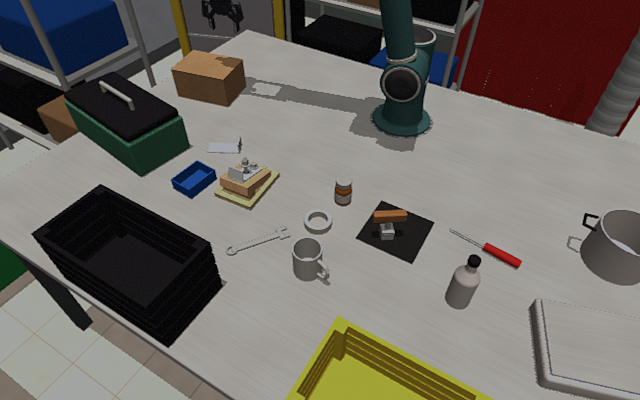

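View pics/top0.png

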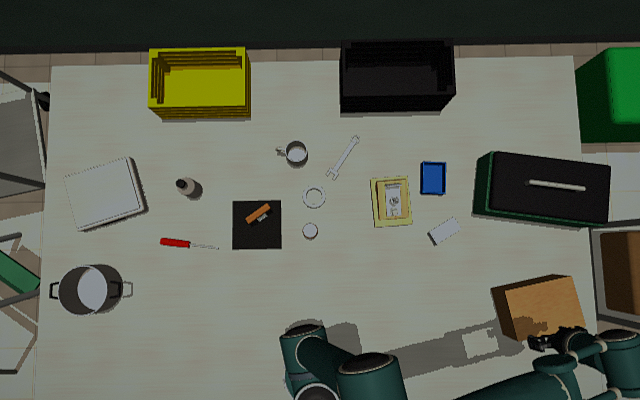

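The scene view shows the driver on the mat (scene ~390,220; top ~258,213) and the cleat/bracket (scene ~247,180; top ~393,200). Next I'll zoom in on both and measure.

```bash
python3 - <<'E'
from h import *
for n in ['scene','top']:
    z=np.load(n+'0.npz'); im,d=z['im'],z['d']; W=cloud(n,d)
    boxes={'scene':[(205,150,285,210),(355,195,435,262)],'top':[(365,170,420,232),(230,198,284,250)]}[n]
    ims=[cv2.resize(im[b:b2,a:a2],(400,400*(b2-b)//(a2-a)),interpolation=cv2.INTER_CUBIC)[:300] if 0 else cv2.resize(im[b:b2,a:a2],(400,400),interpolation=cv2.INTER_CUBIC) for a,b,a2,b2 in boxes]
    cv2.imwrite(f'pics/z_{n}.png',np.hstack(ims)[...,::-1])
    # driver bar : orange
    a,b,a2,b2=boxes[1]; s=W[b:b2,a:a2].reshape(-1,3); c=im[b:b2,a:a2].reshape(-1,3).astype(int)
    m=(c[:,0]-c[:,2]>50)&(s[:,2]>60); q=s[m]; print(n,'bar n',m.sum(),'z',np.percentile(q[:,2],[5,50,95]))
    top=q[q[:,2]>np.percentile(q[:,2],95)-6]; r=cv2.minAreaRect(top[:,:2].astype(np.float32)); print(r, cv2.boxPoints(r).round(),top.mean(0))
    mm=(c.max(1)<50)&(s[:,2]<12); print('mat',np.nanmin(s[mm],0),np.nanmax(s[mm],0),np.nanmedian(s[mm],0), cv2.minAreaRect(s[mm][:,:2].astype(np.float32)))
    # table height
    a,b,a2,b2=boxes[0]; s=W[b:b2,a:a2].reshape(-1,3); s=s[~np.isnan(s[:,0])]
    print('zmax',s[:,2].max(), 'foot',cv2.minAreaRect(s[(s[:,2]>6)][:,:2].astype(np.float32)),np.percentile(s[:,2],[1,50,99]))
    for lo,hi in [(58,75),(75,85),(85,95),(95,105),(105,120)]:
        k=s[(s[:,2]>lo)&(s[:,2]<hi)]; print(lo,len(k),k.mean(0) if len(k) else '')
E
```

```text
scene bar n 210 z [ 94.37784884  97.36047735 100.66799204]
((539.1937866210938, 185.44313049316406), (23.05451774597168, 87.27615356445312), 35.42633056640625) [[505. 214.]
 [555. 143.]
 [574. 157.]
 [523. 228.]] [539.44079679 186.04812084  97.72666358]
mat [420.90865207 116.4123229   -2.02628541] [592.09018196 283.98351872  11.93902978] [525.65376755 223.44315912   3.83642722] ((506.5089416503906, 200.404052734375), (167.28280639648438, 171.25767517089844), 89.74693298339844)
zmax 113.23217550953575 foot ((557.3418579101562, -339.85577392578125), (229.79591369628906, 279.67034912109375), 4.989450931549072) [ -3.83334543   3.14232914 102.44620363]
58 402 [ 618.33194235 -254.81727487   65.14144662]
75 50 [ 623.0939983  -260.32781572   79.56823723]
85 92 [ 604.24246893 -262.1018149    89.98787161]
95 71 [ 607.7644661 -263.8711218  100.3289962]
105 29 [ 599.97389785 -261.01901865  107.72707951]
top bar n 173 z [ 91.16855863  96.56828457 102.04570947]
((538.1303100585938, 183.91763305664062), (20.741960525512695, 87.92958068847656), 35.45264434814453) [[504. 214.]
 [555. 142.]
 [572. 154.]
 [521. 226.]] [538.15121384 184.6938926   99.29499547]
mat [423.49760801 116.9368578   -9.77475598] [590.21536144 283.86402267  11.84837157] [496.58480839 202.09485859   2.89779662] ((506.8564758300781, 200.50131225585938), (167.32058715820312, 164.07571411132812), 89.088134765625)
zmax 117.03516240012151 foot ((582.1603393554688, -272.1434326171875), (188.3673095703125, 213.83453369140625), 88.93086242675781) [ -7.72844049  14.44551428 100.25616349]
58 443 [ 610.70582943 -264.53416269   64.67404619]
75 21 [ 599.74790373 -265.16766218   80.83638718]
85 35 [ 587.0080982  -264.28953196   88.82045533]
95 25 [ 600.07171956 -263.9459955   100.63489563]
105 22 [ 592.48186912 -266.84989297  109.10850766]
```

View pics/z_scene.png

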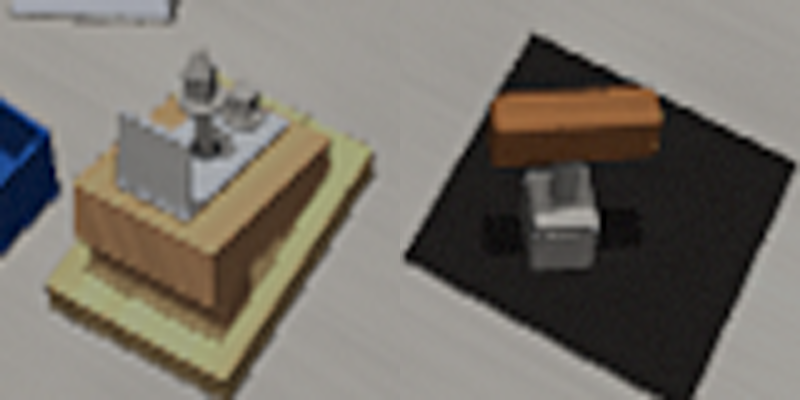

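View pics/z_top.png

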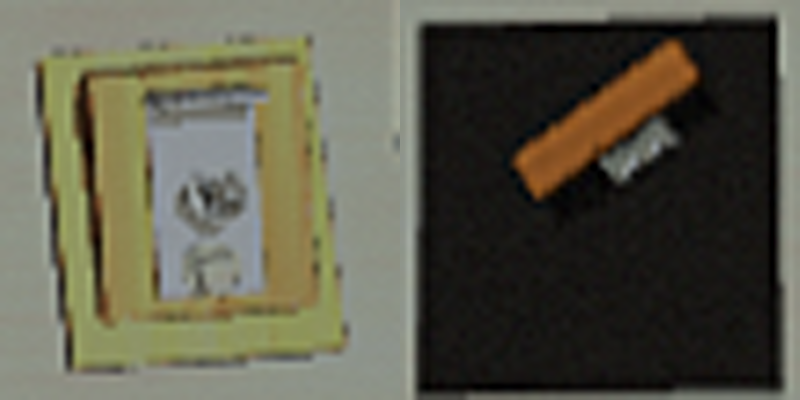

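```bash
cat > fit.py <<'E'
from h import *
def onplane(n,uv,P0,nrm):
    K,Rm,t=cam(n); C=-Rm.T@t; r=np.c_[uv,np.ones(len(uv))]@np.linalg.inv(K).T@Rm
    return C+r*(((P0-C)@nrm)/(r@nrm))[:,None]
def frame(x,y,yaw): # bracket z leans 15deg to -x
    return np.array([x,y,58.]), (R.from_euler('z',yaw)*R.from_euler('y',-np.radians(15))).as_matrix()
E
python3 - <<'E'
from fit import *
for n,(a,b,a2,b2) in {'top':(365,170,420,232),'scene':(205,150,285,210)}.items():
    z=np.load(n+'0.npz'); im,d=z['im'],z['d']; 
    S=8; big=cv2.resize(im,None,fx=S,fy=S,interpolation=cv2.INTER_CUBIC).astype(int)
    hsv=cv2.cvtColor(np.clip(big,0,255).astype(np.uint8),cv2.COLOR_RGB2HSV)
    sat=(big[...,0]-big[...,2])
    # foot yaw: strongly yellow
    m=(sat>25); sub=np.zeros(m.shape,bool); sub[b*S:b2*S,a*S:a2*S]=1; m&=sub
    vu=np.argwhere(m); uv=(vu[:,::-1]+.5)/S-.5
    if n=='top':
        w=onplane(n,uv,np.array([0,0,15.]),np.array([0,0,1.])); print('foot',cv2.minAreaRect(w[:,:2].astype(np.float32)))
    g=(sat<10)&sub&(big.min(-1)>(95 if n=='top' else 90)); 
    P0=np.array([605,-264,58.]); yaw=np.radians(4)
    p,A=frame(605,-264,yaw)
    vu=np.argwhere(g); uv=(vu[:,::-1]+.5)/S-.5
    w=(onplane(n,uv,p,A[:,2])-p)@A
    k=(abs(w[:,0])<75)&(abs(w[:,1])<38)
    # component
    lab=np.zeros(g.shape,np.uint8); lab[tuple(vu[k].T)]=255
    nn,L,st,ce=cv2.connectedComponentsWithStats(lab); i=1+np.argmax(st[1:,4]); q=np.argwhere(L==i); uv=(q[:,::-1]+.5)/S-.5
    w=(onplane(n,uv,p,A[:,2])-p)@A; r=cv2.minAreaRect(w[:,:2].astype(np.float32)); print(n,'plate in guess frame',r)
    for x0 in range(-60,60,10):
        s=w[(w[:,0]>x0)&(w[:,0]<x0+10),1]
        if len(s): print(x0,np.percentile(s,[1,99]).round(1),len(s))
    # grayscale rows: overlay
    crop=np.clip(big[b*S:b2*S,a*S:a2*S],0,255).astype(np.uint8).copy()
    def P(c): return ((proj(n,p+np.array(c)@A.T)+.5)*S-[a*S,b*S]).astype(np.int32)
    cv2.polylines(crop,[P([[-55,-25,0],[55,-25,0],[55,25,0],[-55,25,0]])],1,(255,0,0))
    cv2.polylines(crop,[P([[0,0,0],[0,0,54]])],0,(0,255,0)); cv2.polylines(crop,[P([[51,-25,36],[51,25,36]])],0,(0,0,255))
    cv2.polylines(crop,[P([[-40,0,0],[-40,0,14]])],0,(0,255,0))
    cv2.imwrite(f'pics/ov_{n}.png',cv2.resize(crop,None,fx=.9,fy=.9)[...,::-1])
a,b=[cv2.imread(f'pics/ov_{n}.png') for n in('top','scene')]
h=max(a.shape[0],b.shape[0]); pad=lambda i:cv2.copyMakeBorder(i,0,h-i.shape[0],0,0,0)
o=np.hstack([pad(a),pad(b)]); print(o.shape); cv2.imwrite('pics/ov.png',cv2.resize(o,(800,int(o.shape[0]*800/o.shape[1]))))
E
```

```text
foot ((579.5679931640625, -267.21246337890625), (173.1130828857422, 132.57235717773438), 3.922140598297119)
top plate in guess frame ((-24.440649032592773, -6.008214950561523), (56.692359924316406, 101.10692596435547), 89.98204803466797)
-60 [-26.3  21.3] 2566
-50 [-26.8  21.8] 2594
-40 [-26.8  21.8] 1965
-30 [-26.4  21.3] 1914
-20 [-26.4  21. ] 2636
-10 [-26.2  20.5] 2647
0 [-26.4  21.4] 2718
10 [-27.   21.6] 2221
20 [-33.6  21. ] 1398
scene plate in guess frame ((-26.588193893432617, -9.945623397827148), (56.09486770629883, 96.8110122680664), 89.99315643310547)
-60 [-34.   17.2] 1280
-50 [-32.7  17.3] 1063
-40 [-37.4  17.3] 1309
-30 [-37.5  17.2] 1924
-20 [-37.4  17.3] 2008
-10 [-37.5  17. ] 2035
0 [-37.4  15.7] 1976
10 [-35.4  16.8] 1954
20 [-29.2  16.2] 141
(446, 972, 3)
```

View pics/ov.png

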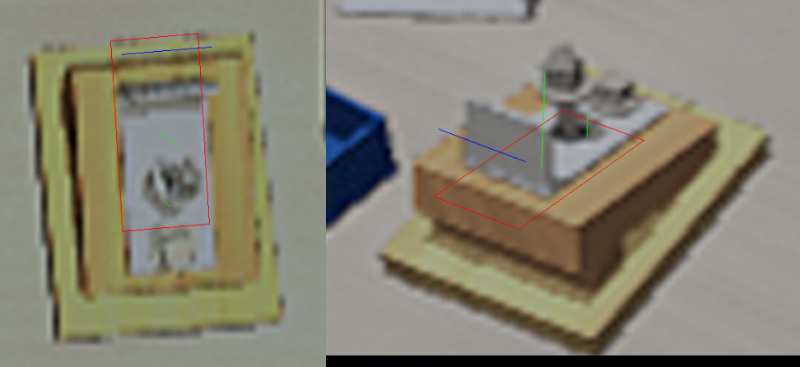

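```bash
cat > fit2.py <<'E'
from fit import *
from scipy.optimize import least_squares
def gx(n):
    im=np.load(n+'0.npz')['im'].astype(np.float32); return im
# landmarks clicked in ov.png -> image px
s=972/800/.9/8
clk={'top':[((130,276),(-55,25,0)),((216,268),(-55,-25,0))],
     'scene':[((668,97),(-55,25,0)),((555,192),(53,25,0))]}
off={'top':(0,365,170),'scene':(326,205,150)}
def res(v,full=False):
    p,A=frame(v[0],v[1],v[2]); out=[]
    for n,l in clk.items():
        for (u,w),c in l:
            px=np.array([(u-off[n][0])*s+off[n][1]-.5,w*s+off[n][2]-.5]); out.append((proj(n,p+A@np.array(c,float))[0]-px))
    return np.array(out) if full else np.ravel(out)
E
python3 - <<'E'
from fit2 import *
r=least_squares(res,[583,-267,.07]); print(r.x,res(r.x,True).round(2))
v=r.x
for it in range(2):
  for n,(a,b,a2,b2),thr in [('top',(365,170,420,232),95),('scene',(205,150,285,210),90)]:
    im=np.load(n+'0.npz')['im']; S=8; p,A=frame(*v)
    # rectify plate plane at 0.5 mm/px: bracket x -75..75 , y -45..45
    X,Y=np.meshgrid(np.arange(-75,75,.5),np.arange(-45,45,.5)); W=p+np.stack([X,Y,0*X],-1).reshape(-1,3)@A.T
    q=proj(n,W).astype(np.float32).reshape(X.shape+(2,)); rec=cv2.remap(im,q[...,0],q[...,1],cv2.INTER_LINEAR)
    f=rec.astype(float); sat=f[...,0]-f[...,2]
    if it==0:
      cv2.imwrite(f'pics/rec_{n}.png',cv2.resize(rec,None,fx=2.6,fy=2.6)[...,::-1])
    prof=sat[:,(X[0]>-50)&(X[0]<-20)].mean(1); py=Y[:,0]; mid=(prof.min()+np.percentile(prof,70))/2
    print(n,'y edges',py[np.where(np.diff((prof<mid).astype(int)))[0]],prof.min().round(1),prof.max().round(1))
    prof=sat[(abs(Y[:,0])<20)].mean(0); mid=(np.median(prof)+prof[:60].max())/2
    print(n,'x edges',X[0][np.where(np.diff((prof<mid).astype(int)))[0]])
o=np.vstack([cv2.imread(f'pics/rec_{n}.png') for n in('top','scene')]); cv2.imwrite('pics/rec.png',cv2.resize(o,(500,600)))
E
```

```text
[ 5.77939439e+02 -2.66691743e+02  1.02535937e-01] [[0.37 0.65]
 [0.51 0.25]
 [0.12 1.62]
 [0.11 0.12]]
top y edges [-24.5  25. ] -18.4 72.0
top x edges [-54.   56.5]
scene y edges [-15.5   2.    3.   25. ] -9.8 62.7
scene x edges [-68.  -55.   56.5]
top y edges [-24.5  25. ] -18.4 72.0
top x edges [-54.   56.5]
scene y edges [-15.5   2.    3.   25. ] -9.8 62.7
scene x edges [-68.  -55.   56.5]
```

View pics/rec.png

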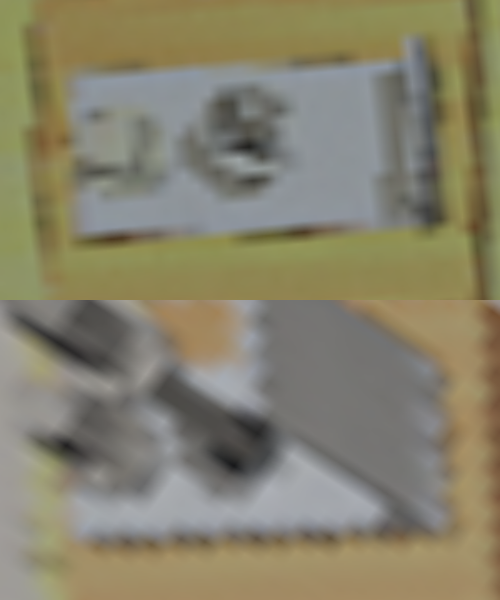

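```bash
python3 - <<'E'
from fit import *
p,A=frame(579,-267.4,.0685)
for n,(a,b,a2,b2) in [('top',(365,170,420,232)),('scene',(205,150,285,210))]:
    z=np.load(n+'0.npz'); W=cloud(n,z['d'])[b:b2,a:a2].reshape(-1,3); w=(W-p)@A; w=w[~np.isnan(w[:,0])]
    pl=w[(abs(w[:,0])<50)&(abs(w[:,1])<20)&(abs(w[:,2])<8)]; print(n,'plate z med',np.median(pl[:,2]))
    for lo,hi in [(24,34),(34,46),(46,60)]:
        k=w[(abs(w[:,0])<30)&(abs(w[:,1])<22)&(w[:,2]>lo)&(w[:,2]<hi)]; print(lo,len(k),k.mean(0).round(1),k.min(0).round(1),k.max(0).round(1))
    im=z['im']
    # overlay model screw with leans
    S=16; A0=A
    c=proj(n,p+A@np.array([0,0,40.]))[0]; a,b=(c-[14,14]).astype(int); crop=cv2.resize(im[b:b+24,a:a+28],None,fx=S,fy=S,interpolation=cv2.INTER_CUBIC)
    for lean,col in [(0,(255,0,0)),(4,(255,255,0)),(8,(0,255,0)),(12,(0,0,255))]:
        B=A@R.from_euler('y',lean,degrees=True).as_matrix()
        for zz,rr in [(30,14.5),(54,3)]:
            th=np.linspace(0,2*np.pi,24); q=proj(n,p+np.c_[rr*np.cos(th),rr*np.sin(th),0*th+zz]@B.T)
            cv2.polylines(crop,[((q-[a,b]+.5)*S).astype(np.int32)],1,col)
    cv2.imwrite(f'pics/s_{n}.png',crop[...,::-1])
o=np.hstack([cv2.imread(f'pics/s_{n}.png') for n in('top','scene')]); cv2.imwrite('pics/s.png',cv2.resize(o,(800,int(800*o.shape[0]/o.shape[1]))))
E
```

```text
top plate z med -0.17502813233126469
24 32 [ 3.3  1.3 28.5] [-10.7 -15.8  24.4] [16.4 12.1 32.6]
34 14 [ 2.6  0.1 40.1] [-9.8 -9.9 34.3] [11.8  6.8 45.4]
46 14 [ 7.5  0.9 51.6] [ 2.6 -4.3 46. ] [12.9  5.2 59.6]
scene plate z med 1.3074449119452871
24 35 [ 8.   4.8 30.1] [ -8.5 -13.2  26. ] [16.8 15.  33.6]
34 28 [ 7.1  3.1 40.1] [-7.  -5.6 34.3] [14.3 10.3 46. ]
46 13 [ 8.4  1.7 50.1] [ 2.6 -3.1 47. ] [14.1  7.6 55. ]
```

View pics/s.png

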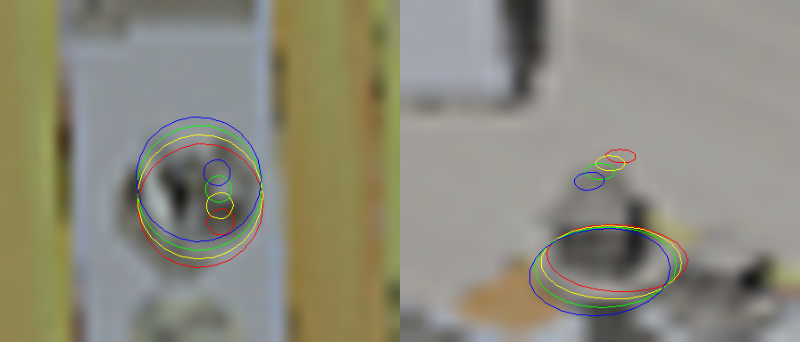

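Top/scene fit: bracket at about (579, -267.4, 58), yaw 0.07. The screw leans about 8.5° to +x and 1° to +y. A head face appears to point at azimuth about 34°. Moving to the driver first.

```bash
cat > mv.py <<'E'
from fit import *
BP,BA=frame(579,-267.4,.0685)
def tool(zax,jaw):
    z=-np.array(zax,float)/np.linalg.norm(zax); y=np.array([np.cos(jaw),np.sin(jaw),0]); y-=y@z*z; y/=np.linalg.norm(y)
    return np.stack([np.cross(y,z),y,z],1)
def delta(P,M,cur=None):
    o=ctrl.get_obs(); p0,M0=cur if cur else (o['eef_pos'],R.from_quat(o['tcp_rot']).as_matrix())
    print('shift m',(M0.T@(np.array(P)-p0)/1000).round(4),'rot deg',R.from_matrix(M0.T@M).as_rotvec(degrees=True).round(2),'| dist',np.linalg.norm(P-p0).round(1))
    return np.array(P),M
E
python3 - <<'E'
from mv import *
M=tool([0,0,1],np.radians(35.4))
a=delta(np.array([480,-250,250.]),tool([0,0,1],np.radians(0)))
b=delta(np.array([538.7,185,130.]),M,a)
delta(np.array([538.7,185,65.]),M,b)
E
```

```text
shift m [ 0.4036 -0.3138 -0.0193] rot deg [ -0.1   -0.08 -75.74] | dist 511.7
shift m [0.435  0.0587 0.12  ] rot deg [  0.    0.  -35.4] | dist 455.1
shift m [0.    0.    0.065] rot deg [0. 0. 0.] | dist 65.0
```

Request:
{"name": "play_rows", "arguments": {"steps": [{"claw": 0.085,"x": 0.404,"y": -0.314,"z": -0.02,"wx": -0.1,"wy": -0.08,"wz": -75.7},{"claw": 0.085,"x": 0.404,"y": -0.314,"z": -0.02,"wx": -0.1,"wy": -0.08,"wz": -75.7},{"claw": 0.085,"x": 0.404,"y": -0.314,"z": -0.02,"wx": -0.1,"wy": -0.08,"wz": -75.7},{"claw": 0.085,"x": 0.404,"y": -0.314,"z": -0.02,"wx": -0.1,"wy": -0.08,"wz": -75.7},{"claw": 0.085,"x": 0.404,"y": -0.314,"z": -0.02,"wx": -0.1,"wy": -0.08,"wz": -75.7},{"claw": 0.085,"x": 0.404,"y": -0.314,"z": -0.02,"wx": -0.1,"wy": -0.08,"wz": -75.7},{"claw": 0.085,"x": 0.404,"y": -0.314,"z": -0.02,"wx": -0.1,"wy": -0.08,"wz": -75.7},{"claw": 0.085,"x": 0.404,"y": -0.314,"z": -0.02,"wx": -0.1,"wy": -0.08,"wz": -75.7},{"claw": 0.085,"x": 0.404,"y": -0.314,"z": -0.02,"wx": -0.1,"wy": -0.08,"wz": -75.7},{"claw": 0.085,"x": 0.404,"y": -0.314,"z": -0.02,"wx": -0.1,"wy": -0.08,"wz": -75.7}]}}

```text
clock: 1.1
eef_pos: [473.7, -258.0, 250.6]
tcp_rot: [0.706, 0.708, -0.001, 0.001]
wrist_force: [-0.1, -0.7, -0.2]
opening: 84.8
```

```bash
python3 - <<'E'
from mv import *
M=tool([0,0,1],np.radians(35.4))
b=delta(np.array([538.7,185,140.]),M)
E
```

```text
shift m [0.443  0.0658 0.1097] rot deg [-2.00e-02  1.10e-01 -3.53e+01] | dist 461.2
```

Request:
{"name": "play_rows", "arguments": {"steps": [{"claw": 0.06,"x": 0.435,"y": 0.059,"z": 0.05,"wz": -35.4},{"claw": 0.06,"x": 0.435,"y": 0.059,"z": 0.05,"wz": -35.4},{"claw": 0.06,"x": 0.435,"y": 0.059,"z": 0.05,"wz": -35.4},{"claw": 0.06,"x": 0.435,"y": 0.059,"z": 0.05,"wz": -35.4},{"claw": 0.06,"x": 0.435,"y": 0.059,"z": 0.05,"wz": -35.4},{"claw": 0.06,"x": 0.435,"y": 0.059,"z": 0.05,"wz": -35.4},{"claw": 0.06,"x": 0.435,"y": 0.059,"z": 0.05,"wz": -35.4},{"claw": 0.06,"x": 0.435,"y": 0.059,"z": 0.05,"wz": -35.4},{"claw": 0.06,"x": 0.435,"y": 0.059,"z": 0.05,"wz": -35.4},{"claw": 0.06,"x": 0.435,"y": 0.059,"z": 0.05,"wz": -35.4}]}}

```text
validation failed for argument at $.st...
```

Request:
{"name": "play_rows", "arguments": {"steps": [{"claw": 0.06},{"claw": 0.06}]}}

```text
validation failed for argument at $.st...
```

```bash
python3 - <<'E'
from mv import *
M=tool([0,0,1],np.radians(35.4))
b=delta(np.array([538.7,185,65.]),M)
print(ctrl.get_obs()['eef_pos'],ctrl.get_obs()['wrist_force'])
E
```

```text
shift m [0.4432 0.0658 0.1847] rot deg [-2.00e-02  1.10e-01 -3.53e+01] | dist 484.6
[ 473.65208578 -257.95192397  250.56212602] [-0.0837652  -0.71034497 -0.22337226]
```

Request:
{"name": "play_rows", "arguments": {"steps": [{"claw": 0.06,"x": 0.435,"y": 0.059,"z": 0.05,"wx": 0,"wy": 0,"wz": -35.4},{"claw": 0.06,"x": 0.435,"y": 0.059,"z": 0.05,"wx": 0,"wy": 0,"wz": -35.4},{"claw": 0.06,"x": 0.435,"y": 0.059,"z": 0.05,"wx": 0,"wy": 0,"wz": -35.4},{"claw": 0.06,"x": 0.435,"y": 0.059,"z": 0.05,"wx": 0,"wy": 0,"wz": -35.4},{"claw": 0.06,"x": 0.435,"y": 0.059,"z": 0.05,"wx": 0,"wy": 0,"wz": -35.4},{"claw": 0.06,"x": 0.435,"y": 0.059,"z": 0.05,"wx": 0,"wy": 0,"wz": -35.4},{"claw": 0.06,"x": 0.435,"y": 0.059,"z": 0.05,"wx": 0,"wy": 0,"wz": -35.4},{"claw": 0.06,"x": 0.435,"y": 0.059,"z": 0.05,"wx": 0,"wy": 0,"wz": -35.4},{"claw": 0.06,"x": 0.435,"y": 0.059,"z": 0.05,"wx": 0,"wy": 0,"wz": -35.4},{"claw": 0.06,"x": 0.435,"y": 0.059,"z": 0.05,"wx": 0,"wy": 0,"wz": -35.4}]}}

```text
clock: 2.1
eef_pos: [531.8, 179.4, 198.6]
tcp_rot: [0.457, 0.89, -0.001, -0.0]
wrist_force: [0.6, -1.3, -0.6]
opening: 59.9
```

Request:
{"name": "play_rows", "arguments": {"steps": [{"claw": 0.06,"x": 0,"y": 0,"z": 0,"wx": 0,"wy": 0,"wz": 0},{"claw": 0.06,"x": 0,"y": 0,"z": 0,"wx": 0,"wy": 0,"wz": 0},{"claw": 0.06,"x": 0,"y": 0,"z": 0,"wx": 0,"wy": 0,"wz": 0}]}}

```text
clock: 2.4
eef_pos: [532.4, 173.5, 200.1]
tcp_rot: [0.46, 0.888, -0.001, 0.001]
wrist_force: [0.1, 0.0, 0.3]
opening: 59.8
```

```bash
python3 - <<'E'
from mv import *
M=tool([0,0,1],np.radians(35.4))
b=delta(np.array([538.7,185,65.]),M)
print(ctrl.get_obs()['eef_pos'],ctrl.get_obs()['wrist_force'])
E
```

```text
shift m [0.006  0.0119 0.135 ] rot deg [-0.05  0.13 -0.15] | dist 135.7
[532.41292195 173.54852241 200.06379251] [0.12245435 0.04730069 0.26000377]
```

Request:
{"name": "play_rows", "arguments": {"steps": [{"claw": 0.06,"x": 0.006,"y": 0.0119,"z": 0.03,"wx": 0,"wy": 0.1,"wz": -0.1},{"claw": 0.06,"x": 0.006,"y": 0.0119,"z": 0.07,"wx": 0,"wy": 0.1,"wz": -0.1},{"claw": 0.06,"x": 0.006,"y": 0.0119,"z": 0.1,"wx": 0,"wy": 0.1,"wz": -0.1},{"claw": 0.06,"x": 0.006,"y": 0.0119,"z": 0.12,"wx": 0,"wy": 0.1,"wz": -0.1},{"claw": 0.06,"x": 0.006,"y": 0.0119,"z": 0.133,"wx": 0,"wy": 0.1,"wz": -0.1},{"claw": 0.06,"x": 0.006,"y": 0.0119,"z": 0.135,"wx": 0,"wy": 0.1,"wz": -0.1},{"claw": 0.06,"x": 0.006,"y": 0.0119,"z": 0.135,"wx": 0,"wy": 0.1,"wz": -0.1},{"claw": 0.06,"x": 0.006,"y": 0.0119,"z": 0.135,"wx": 0,"wy": 0.1,"wz": -0.1}]}}

```text
clock: 3.2
eef_pos: [540.1, 186.5, 66.6]
tcp_rot: [0.458, 0.889, 0.001, 0.001]
wrist_force: [-0.5, 0.6, 0.4]
opening: 60.1
```

Request:
{"name": "play_rows", "arguments": {"steps": [{"claw": 0.0,"x": 0,"y": 0,"z": 0,"wx": 0,"wy": 0,"wz": 0},{"claw": 0.0,"x": 0,"y": 0,"z": 0,"wx": 0,"wy": 0,"wz": 0},{"claw": 0.0,"x": 0,"y": 0,"z": 0,"wx": 0,"wy": 0,"wz": 0},{"claw": 0.0,"x": 0,"y": 0,"z": 0,"wx": 0,"wy": 0,"wz": 0},{"claw": 0.0,"x": 0,"y": 0,"z": 0,"wx": 0,"wy": 0,"wz": 0},{"claw": 0.0,"x": 0,"y": 0,"z": 0,"wx": 0,"wy": 0,"wz": 0},{"claw": 0.0,"x": 0,"y": 0,"z": 0,"wx": 0,"wy": 0,"wz": 0},{"claw": 0.0,"x": 0,"y": 0,"z": 0,"wx": 0,"wy": 0,"wz": 0}], "force": 100}}

```text
clock: 4.0
eef_pos: [539.1, 186.5, 66.0]
tcp_rot: [0.458, 0.889, -0.0, 0.0]
wrist_force: [-1.4, -1.2, 6.8]
opening: 20.8
```

```bash
python3 - <<'E'
from mv import *
o=ctrl.get_obs();print(o['eef_pos'],o['wrist_force'],o['opening'],o['qpos'])
E
```

```text
[539.06275715 186.53887272  65.95579348] [-1.36127987 -1.23277963  6.76741576] 20.836687845847255 [ 2.89823096e-01  2.26405769e-01  1.97959620e+00 -6.99073355e-04
  9.35514190e-01 -3.28756060e-01]
```

```bash
cat >> mv.py <<'E'
OFF=np.array([-1.0,0,62.])   # mouth in tool frame (mm)
def drv(mouth_b,axis_b,jaw):  # mouth & axis in bracket frame
    M=tool(BA@np.array(axis_b,float),jaw); P=BP+BA@np.array(mouth_b,float)-M@OFF; return P,M
AX=np.array([np.sin(np.radians(8.5)),.02,np.cos(np.radians(8.5))]); AX/=np.linalg.norm(AX)
E
python3 - <<'E'
from mv import *
o=ctrl.get_obs(); cur=(o['eef_pos']+[0,0,145],R.from_quat(o['tcp_rot']).as_matrix())
P,M=drv(AX*90,AX,np.radians(20)); print(P)
P2=P+[0,0,20]
delta(P2,M,cur)
E
```

```text
[ 561.28728383 -264.60677253  208.94190129]
shift m [-0.3803 -0.2437 -0.0177] rot deg [-5.5  -3.66 15.3 ] | dist 452.1
```

Request:
{"name": "play_rows", "arguments": {"steps": [{"claw": 0.0,"x": 0,"y": 0,"z": -0.01,"wx": 0,"wy": 0,"wz": 0},{"claw": 0.0,"x": 0,"y": 0,"z": -0.03,"wx": 0,"wy": 0,"wz": 0},{"claw": 0.0,"x": 0,"y": 0,"z": -0.06,"wx": 0,"wy": 0,"wz": 0},{"claw": 0.0,"x": 0,"y": 0,"z": -0.09,"wx": 0,"wy": 0,"wz": 0},{"claw": 0.0,"x": 0,"y": 0,"z": -0.12,"wx": 0,"wy": 0,"wz": 0},{"claw": 0.0,"x": 0,"y": 0,"z": -0.14,"wx": 0,"wy": 0,"wz": 0},{"claw": 0.0,"x": 0,"y": 0,"z": -0.145,"wx": 0,"wy": 0,"wz": 0},{"claw": 0.0,"x": 0,"y": 0,"z": -0.145,"wx": 0,"wy": 0,"wz": 0},{"claw": 0.0,"x": 0,"y": 0,"z": -0.145,"wx": 0,"wy": 0,"wz": 0}]}}

```text
clock: 4.9
eef_pos: [537.7, 186.3, 208.2]
tcp_rot: [0.458, 0.889, -0.001, -0.001]
wrist_force: [0.0, 0.2, -2.4]
opening: 20.7
```

```bash
python3 - <<'E'
from mv import *
o=ctrl.get_obs(); print(o['eef_pos'],o['wrist_force'],o['wrist_torque'])
P,M=drv(AX*90,AX,np.radians(20)); 
delta(P+[0,0,20],M)
E
```

```text
[537.69098338 186.25238302 208.2101841 ] [ 0.02423726  0.1749347  -2.38246505] [0.02575588 0.00519582 0.02246182]
shift m [-0.3809 -0.2424 -0.0202] rot deg [-5.69 -3.71 15.3 ] | dist 452.0
```

Request:
{"name": "play_rows", "arguments": {"steps": [{"claw": 0.0,"x": -0.02,"y": -0.013,"z": -0.02,"wx": 0,"wy": 0,"wz": 2},{"claw": 0.0,"x": -0.055,"y": -0.035,"z": -0.02,"wx": 0,"wy": 0,"wz": 4},{"claw": 0.0,"x": -0.095,"y": -0.06,"z": -0.02,"wx": 0,"wy": 0,"wz": 6},{"claw": 0.0,"x": -0.135,"y": -0.086,"z": -0.02,"wx": 0,"wy": 0,"wz": 8},{"claw": 0.0,"x": -0.175,"y": -0.112,"z": -0.02,"wx": -1,"wy": -1,"wz": 10},{"claw": 0.0,"x": -0.215,"y": -0.138,"z": -0.02,"wx": -2,"wy": -1.5,"wz": 12},{"claw": 0.0,"x": -0.255,"y": -0.163,"z": -0.02,"wx": -3,"wy": -2,"wz": 14},{"claw": 0.0,"x": -0.295,"y": -0.188,"z": -0.02,"wx": -4,"wy": -2.7,"wz": 15},{"claw": 0.0,"x": -0.33,"y": -0.21,"z": -0.02,"wx": -5,"wy": -3.2,"wz": 15.3},{"claw": 0.0,"x": -0.36,"y": -0.229,"z": -0.02,"wx": -5.5,"wy": -3.6,"wz": 15.3}]}}

```text
clock: 5.9
eef_pos: [559.4, -241.3, 227.5]
tcp_rot: [0.572, 0.818, 0.027, 0.048]
wrist_force: [-0.3, 0.6, -2.5]
opening: 20.8
```

Request:
{"name": "play_rows", "arguments": {"steps": [{"claw": 0.0,"x": 0,"y": 0,"z": 0,"wx": 0,"wy": 0,"wz": 0},{"claw": 0.0,"x": 0,"y": 0,"z": 0,"wx": 0,"wy": 0,"wz": 0},{"claw": 0.0,"x": 0,"y": 0,"z": 0,"wx": 0,"wy": 0,"wz": 0},{"claw": 0.0,"x": 0,"y": 0,"z": 0,"wx": 0,"wy": 0,"wz": 0}]}}

```text
clock: 6.3
eef_pos: [560.8, -238.1, 229.3]
tcp_rot: [0.571, 0.819, 0.028, 0.049]
wrist_force: [0.8, -0.3, -2.9]
opening: 20.7
```

```bash
python3 - <<'E'
from mv import *
P,M=drv(AX*80,AX,np.radians(20)); 
delta(P,M); print(ctrl.get_obs()['qpos'])
E
```

```text
shift m [-0.024  -0.0108  0.0306] rot deg [-0.1  -0.16  0.06] | dist 40.4
[-0.4658601   0.07332226  1.83271641  0.04540001  1.13121376 -0.83595987]
```

Request:
{"name": "play_rows", "arguments": {"steps": [{"claw": 0.0,"x": -0.012,"y": -0.005,"z": 0.01,"wx": -0.1,"wy": -0.2,"wz": 0},{"claw": 0.0,"x": -0.024,"y": -0.0108,"z": 0.0306,"wx": -0.1,"wy": -0.2,"wz": 0},{"claw": 0.0,"x": -0.024,"y": -0.0108,"z": 0.0306,"wx": -0.1,"wy": -0.2,"wz": 0},{"claw": 0.0,"x": -0.024,"y": -0.0108,"z": 0.0306,"wx": -0.1,"wy": -0.2,"wz": 0},{"claw": 0.0,"x": -0.024,"y": -0.0108,"z": 0.0306,"wx": -0.1,"wy": -0.2,"wz": 0}]}}

```text
clock: 6.8
eef_pos: [563.1, -266.0, 200.4]
tcp_rot: [0.572, 0.818, 0.028, 0.052]
wrist_force: [0.5, -0.0, -1.7]
opening: 20.8
```

```bash
python3 - <<'E'
from mv import *
P,M=drv(AX*80,AX,np.radians(20)); delta(P,M)
im,d=snap('scene','scene1'); o=ctrl.get_obs(); M0=R.from_quat(o['tcp_rot']).as_matrix(); p0=o['eef_pos']
c=proj('scene',BP+BA@(AX*75))[0]; a,b=(c-[30,26]).astype(int); S=13; crop=cv2.resize(im[b:b+46,a:a+60],None,fx=S,fy=S,interpolation=cv2.INTER_CUBIC)
def pl(pts,col,cl=1): cv2.polylines(crop,[((proj('scene',pts)-[a,b]+.5)*S).astype(np.int32)],cl,col)
sq=np.array([[-17,-17,0],[17,-17,0],[17,17,0],[-17,17,0.]])
pl(p0+(OFF+sq)@M0.T,(255,0,0)); pl(p0+(OFF+sq-[0,0,32])@M0.T,(255,0,0))
pl(p0+(OFF+np.array([[-45,-11,-66],[45,-11,-66],[45,-11,-94],[-45,-11,-94]]))@M0.T,(255,255,0))
pl(p0+(OFF+np.array([[-45,11,-66],[45,11,-66],[45,11,-94],[-45,11,-94]]))@M0.T,(0,255,255))
B=tool(BA@AX,0); th=np.linspace(0,2*np.pi,24)
for zz,rr in [(30,14.5),(44,8),(54,3)]: pl(BP+BA@(AX*zz)+(np.c_[rr*np.cos(th),rr*np.sin(th),0*th])@B.T,(0,255,0))
cv2.imwrite('pics/h1.png',crop[...,::-1])
E
```

```text
shift m [ 0.0014 -0.0003  0.0013] rot deg [0.09 0.15 0.01] | dist 1.9
```

View pics/h1.png

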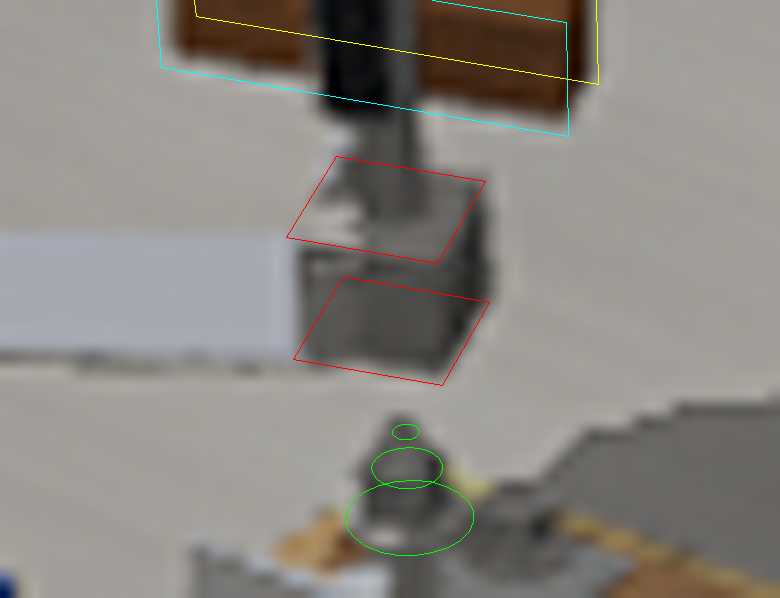

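Scene crop: driver (socket ~395,290) and screw (crown ~402,430) both match the model overlay within about 2 mm. Moving down now.

```bash
python3 - <<'E'
from mv import *
P,M=drv(AX*46,AX,np.radians(20)); delta(P,M);print(ctrl.get_obs()['wrist_force'])
E
```

```text
shift m [ 0.0017 -0.0006  0.0357] rot deg [0.12 0.19 0.02] | dist 35.7
[ 0.37043023 -0.45636058 -2.62517708]
```

Request:
{"name": "play_rows", "arguments": {"steps": [{"claw": 0.0,"x": 0.0017,"y": -0.0006,"z": 0.01,"wx": 0.1,"wy": 0.2,"wz": 0},{"claw": 0.0,"x": 0.0017,"y": -0.0006,"z": 0.02,"wx": 0.1,"wy": 0.2,"wz": 0},{"claw": 0.0,"x": 0.0017,"y": -0.0006,"z": 0.027,"wx": 0.1,"wy": 0.2,"wz": 0},{"claw": 0.0,"x": 0.0017,"y": -0.0006,"z": 0.033,"wx": 0.1,"wy": 0.2,"wz": 0},{"claw": 0.0,"x": 0.0017,"y": -0.0006,"z": 0.0357,"wx": 0.1,"wy": 0.2,"wz": 0},{"claw": 0.0,"x": 0.0017,"y": -0.0006,"z": 0.0357,"wx": 0.1,"wy": 0.2,"wz": 0},{"claw": 0.0,"x": 0.0017,"y": -0.0006,"z": 0.0357,"wx": 0.1,"wy": 0.2,"wz": 0}]}}

```text
clock: 7.55
eef_pos: [565.7, -265.3, 164.3]
tcp_rot: [0.572, 0.818, 0.028, 0.05]
wrist_force: [0.5, -0.4, -2.0]
opening: 20.9
```

```bash
cat >> mv.py <<'E'
def stat():
    o=ctrl.get_obs(); M=R.from_quat(o['tcp_rot']).as_matrix(); m=(o['eef_pos']+M@OFF-BP)@BA; ax=BA.T@-M[:,2]
    print('t',o['clock'],'mouth_b',m.round(1),'axis_b',ax.round(3),'jaw',np.degrees(np.arctan2(M[1,1],M[0,1])).round(1),'F_b',(BA.T@(o['wrist_force']+[0,0,2.4])).round(1),'T',(BA.T@o['wrist_torque']).round(2),'op',o['opening'].round(1),'q6',o['qpos'][5].round(2))
E
python3 - <<'E'
from mv import *
stat(); P,M=drv(AX*40,AX,np.radians(20)); delta(P,M)
E
```

```text
Traceback (most recent call last):
  File "mv.py", line 16, in stat
    print('t',o['clock'],'mouth_b',m.round(1),'axis_b',ax.round(3),'jaw',np.degrees(np.arctan2(M[1,1],M[0,1])).round(1),'F_b',(BA.T@(o['wrist_force']+[0,0,2.4])).round(1),'T',(BA.T@o['wrist_torque']).round(2),'op',o['opening'].round(1),'q6',o['qpos'][5].round(2))
                                                                                                                                                                                                                      ^^^^^^^^^^^^^^^^^^
AttributeError: 'float' object has no attribute 'round'
```

Not in contact yet. Next I'll move down in 1 mm steps.

Request:
{"name": "play_rows", "arguments": {"steps": [{"claw": 0.0,"x": 0,"y": 0,"z": 0.001,"wx": 0,"wy": 0,"wz": 0},{"claw": 0.0,"x": 0,"y": 0,"z": 0.002,"wx": 0,"wy": 0,"wz": 0},{"claw": 0.0,"x": 0,"y": 0,"z": 0.003,"wx": 0,"wy": 0,"wz": 0},{"claw": 0.0,"x": 0,"y": 0,"z": 0.004,"wx": 0,"wy": 0,"wz": 0},{"claw": 0.0,"x": 0,"y": 0,"z": 0.004,"wx": 0,"wy": 0,"wz": 0},{"claw": 0.0,"x": 0,"y": 0,"z": 0.004,"wx": 0,"wy": 0,"wz": 0}]}}

```text
clock: 8.15
eef_pos: [566.7, -265.9, 161.1]
tcp_rot: [0.572, 0.818, 0.028, 0.051]
wrist_force: [0.3, -1.9, 1.3]
opening: 20.8
```

```bash
sed -i "s/o\['opening'\].round(1)/round(o['opening'],1)/" mv.py; python3 - <<'E'
from mv import *
stat(); P,M=drv(AX*40,AX,np.radians(20)); delta(P,M)
E
```

```text
t 8.15 mouth_b [ 6.1  0.1 41.4] axis_b [0.147 0.02  0.989] jaw 20.3 F_b [ 1.1 -1.9  3.5] T [-0.48 -0.01  0.09] op 20.8 q6 -0.88
shift m [0.0006 0.0003 0.0019] rot deg [ 0.02  0.03 -0.01] | dist 2.0
```

Request:
{"name": "play_rows", "arguments": {"steps": [{"claw": 0.0,"x": 0,"y": 0,"z": 0.002,"wx": 0,"wy": 0,"wz": 0},{"claw": 0.0,"x": 0,"y": 0,"z": 0.003,"wx": 0,"wy": 0,"wz": -3},{"claw": 0.0,"x": 0,"y": 0,"z": 0.003,"wx": 0,"wy": 0,"wz": -6},{"claw": 0.0,"x": 0,"y": 0,"z": 0.003,"wx": 0,"wy": 0,"wz": -9},{"claw": 0.0,"x": 0,"y": 0,"z": 0.003,"wx": 0,"wy": 0,"wz": -12},{"claw": 0.0,"x": 0,"y": 0,"z": 0.003,"wx": 0,"wy": 0,"wz": -14},{"claw": 0.0,"x": 0,"y": 0,"z": 0.003,"wx": 0,"wy": 0,"wz": -14}]}}

```text
clock: 8.85
eef_pos: [566.9, -266.1, 158.0]
tcp_rot: [0.468, 0.882, 0.021, 0.054]
wrist_force: [-1.5, -4.3, 3.2]
opening: 20.8
```

```bash
python3 - <<'E'
from mv import *
stat()
E
```

```text
t 8.85 mouth_b [ 5.6 -0.  38.3] axis_b [0.148 0.02  0.989] jaw 34.3 F_b [-0.3 -4.2  5.9] T [-0.9   0.05 -0.44] op 20.8 q6 -1.12
```

Request:
{"name": "play_rows", "arguments": {"steps": [{"claw": 0.0,"x": 0,"y": 0,"z": 0.001,"wx": 0,"wy": 0,"wz": 0},{"claw": 0.0,"x": 0,"y": 0,"z": 0.002,"wx": 0,"wy": 0,"wz": 0},{"claw": 0.0,"x": 0,"y": 0,"z": 0.003,"wx": 0,"wy": 0,"wz": 0},{"claw": 0.0,"x": 0,"y": 0,"z": 0.004,"wx": 0,"wy": 0,"wz": 0},{"claw": 0.0,"x": 0,"y": 0,"z": 0.004,"wx": 0,"wy": 0,"wz": 0}]}}

```text
clock: 9.35
eef_pos: [568.1, -266.6, 157.5]
tcp_rot: [0.468, 0.882, 0.021, 0.055]
wrist_force: [-5.4, -2.0, 18.0]
opening: 20.8
```

```bash
python3 - <<'E'
from mv import *
stat()
E
```

```text
t 9.35 mouth_b [ 6.8 -0.6 37.5] axis_b [0.146 0.022 0.989] jaw 34.3 F_b [-0.  -1.6 21.2] T [-0.39  1.05 -0.46] op 20.8 q6 -1.12
```

Request:
{"name": "play_rows", "arguments": {"steps": [{"claw": 0.0,"x": 0,"y": 0,"z": -0.002,"wx": 0,"wy": 0,"wz": 0},{"claw": 0.0,"x": 0,"y": 0,"z": -0.002,"wx": 0,"wy": 0,"wz": 2},{"claw": 0.0,"x": 0,"y": 0,"z": -0.001,"wx": 0,"wy": 0,"wz": 4},{"claw": 0.0,"x": 0,"y": 0,"z": 0,"wx": 0,"wy": 0,"wz": 4},{"claw": 0.0,"x": 0,"y": 0,"z": 0.001,"wx": 0,"wy": 0,"wz": 4},{"claw": 0.0,"x": 0,"y": 0,"z": 0.001,"wx": 0,"wy": 0,"wz": 4}]}}

```text
clock: 9.95
eef_pos: [568.6, -266.7, 157.4]
tcp_rot: [0.498, 0.865, 0.023, 0.055]
wrist_force: [-6.9, -0.5, 19.7]
opening: 20.4
```

```bash
python3 - <<'E'
from mv import *
stat()
E
```

```text
t 9.95 mouth_b [ 7.2 -0.9 37.3] axis_b [0.145 0.022 0.989] jaw 30.3 F_b [-1.  -0.  23.2] T [-0.24  1.08 -0.14] op 20.4 q6 -1.05
```

```bash
cat > bar.py <<'E'
from mv import *
def bar(f,p0,M0):
    z=np.load(f); im=z['im'].astype(int); w=(cloud('scene',z['d'])-p0)@M0
    m=(im[...,0]-im[...,2]>30)&(abs(w[...,0])<60)&(abs(w[...,1])<30)&(w[...,2]>-60)&(w[...,2]<20); q=w[m]
    for s,k in [('x>0',q[:,0]>15),('x<0',q[:,0]<-15)]:
        print(f,s,k.sum(),'tool z pct',np.percentile(q[k,2],[3,50,97]).round(1),'y',np.percentile(q[k,1],[5,95]).round(1),'x',np.percentile(q[k,0],[2,98]).round(1))
    c=w[(abs(w[...,0])<20)&(abs(w[...,1])<20)&(w[...,2]>25)&(w[...,2]<75)]
    print('socket: tool z',np.percentile(c[:,2],[1,5,50,95]).round(1), 'n by z',np.histogram(c[:,2],np.arange(25,80,5)))
E
python3 - <<'E'
from bar import *
im,d=snap('scene','scene2'); o=ctrl.get_obs()
bar('scene2.npz',o['eef_pos'],R.from_quat(o['tcp_rot']).as_matrix())
P,M=drv(AX*81.5,AX,np.radians(20)); bar('scene1.npz',np.array([563.1,-266,200.4]),R.from_quat([.572,.818,.028,.052]).as_matrix())
E
```

```text
scene2.npz x>0 101 tool z pct [-34.  -27.3 -10.7] y [-4.2 12.3] x [16.5 42.4]
scene2.npz x<0 97 tool z pct [-33.7 -25.7 -10.6] y [-5.1 12.5] x [-42.7 -16.6]
socket: tool z [27.1 28.3 41.7 69.7] n by z (array([39, 34, 22, 18, 21, 20, 17,  5,  8,  9]), array([25, 30, 35, 40, 45, 50, 55, 60, 65, 70, 75]))
scene1.npz x>0 116 tool z pct [-33.3 -27.2 -10.9] y [-5.  13.2] x [15.5 45. ]
scene1.npz x<0 83 tool z pct [-33.3 -23.6 -10.6] y [-2.1 12.5] x [-42.5 -16. ]
socket: tool z [26.  27.9 39.  60.1] n by z (array([41, 38, 23, 23, 21, 20, 18, 10,  0,  0]), array([25, 30, 35, 40, 45, 50, 55, 60, 65, 70, 75]))
```

```bash
python3 - <<'E'
from mv import *
P,M=drv([5.3,.5,38.5],AX,np.radians(29)); delta(P,M)
P,M=drv([5.3,.5,38.5],AX,np.radians(27)); delta(P,M)
E
```

```text
shift m [ 0.0019 -0.0012 -0.0009] rot deg [0.1  0.2  0.96] | dist 2.5
shift m [ 0.0019 -0.0012 -0.0009] rot deg [0.1  0.2  2.96] | dist 2.5
```

Request:
{"name": "play_rows", "arguments": {"steps": [{"claw": 0.0,"x": 0.001,"y": -0.0006,"z": -0.003,"wx": 0.1,"wy": 0.2,"wz": 0},{"claw": 0.0,"x": 0.002,"y": -0.0012,"z": -0.003,"wx": 0.1,"wy": 0.2,"wz": 1.5},{"claw": 0.0,"x": 0.002,"y": -0.0012,"z": -0.001,"wx": 0.1,"wy": 0.2,"wz": 3},{"claw": 0.0,"x": 0.002,"y": -0.0012,"z": 0.0,"wx": 0.1,"wy": 0.2,"wz": 3},{"claw": 0.0,"x": 0.002,"y": -0.0012,"z": 0.001,"wx": 0.1,"wy": 0.2,"wz": 3},{"claw": 0.0,"x": 0.002,"y": -0.0012,"z": 0.001,"wx": 0.1,"wy": 0.2,"wz": 3}]}}

```text
clock: 10.6
eef_pos: [567.6, -265.4, 154.7]
tcp_rot: [0.521, 0.851, 0.025, 0.052]
wrist_force: [-0.6, -2.7, 14.7]
opening: 20.9
```

```bash
python3 - <<'E'
from mv import *
stat()
E
```

```text
t 10.6 mouth_b [ 5.4  0.7 35. ] axis_b [0.146 0.02  0.989] jaw 27.2 F_b [ 3.7 -2.7 16.8] T [-0.5  -0.18 -0.31] op 20.9 q6 -1.0
```

Request:
{"name": "play_rows", "arguments": {"steps": [{"claw": 0.0,"x": 0,"y": 0,"z": -0.002,"wx": 0,"wy": 0,"wz": 1},{"claw": 0.0,"x": 0,"y": 0,"z": -0.002,"wx": 0,"wy": 0,"wz": 3},{"claw": 0.0,"x": -0.0005,"y": 0,"z": 0,"wx": 0,"wy": 0,"wz": 3},{"claw": 0.0,"x": 0.0005,"y": 0,"z": 0.001,"wx": 0,"wy": 0,"wz": 3},{"claw": 0.0,"x": 0,"y": -0.0005,"z": 0.002,"wx": 0,"wy": 0,"wz": 3},{"claw": 0.0,"x": 0,"y": 0,"z": 0.003,"wx": 0,"wy": 0,"wz": 3},{"claw": 0.0,"x": 0,"y": 0,"z": 0.003,"wx": 0,"wy": 0,"wz": 3}]}}

```text
clock: 11.3
eef_pos: [567.8, -265.2, 151.7]
tcp_rot: [0.543, 0.838, 0.027, 0.052]
wrist_force: [-0.5, -2.0, 15.3]
opening: 20.6
```

```bash
python3 - <<'E'
from mv import *
stat()
E
```

```text
t 11.3 mouth_b [ 4.9  0.8 32. ] axis_b [0.147 0.019 0.989] jaw 24.2 F_b [ 4.  -2.  17.3] T [-0.42 -0.16 -0.14] op 20.6 q6 -0.95
```

Request:
{"name": "play_rows", "arguments": {"steps": [{"claw": 0.0,"x": 0,"y": 0,"z": -0.002,"wx": 0,"wy": 0,"wz": 1},{"claw": 0.0,"x": 0.0005,"y": 0,"z": -0.001,"wx": 0,"wy": 0,"wz": 2},{"claw": 0.0,"x": -0.0005,"y": 0,"z": 0.0,"wx": 0,"wy": 0,"wz": 1.5},{"claw": 0.0,"x": 0,"y": -0.0005,"z": 0.001,"wx": 0,"wy": 0,"wz": 1.5},{"claw": 0.0,"x": 0,"y": 0,"z": 0.002,"wx": 0,"wy": 0,"wz": 1.5},{"claw": 0.0,"x": 0,"y": 0,"z": 0.002,"wx": 0,"wy": 0,"wz": 1.5}]}}

```text
clock: 11.9
eef_pos: [567.8, -265.0, 149.0]
tcp_rot: [0.554, 0.83, 0.027, 0.051]
wrist_force: [0.9, -1.7, 13.2]
opening: 20.6
```

```bash
python3 - <<'E'
from mv import *
stat()
E
```

```text
t 11.9 mouth_b [ 4.1  1.1 29.4] axis_b [0.147 0.019 0.989] jaw 22.7 F_b [ 4.8 -1.7 14.9] T [-0.45 -0.44 -0.03] op 20.6 q6 -0.92
```

Request:
{"name": "play_rows", "arguments": {"steps": [{"claw": 0.0,"x": 0,"y": 0,"z": -0.002,"wx": 0,"wy": 0,"wz": 0},{"claw": 0.0,"x": 0.0005,"y": 0,"z": -0.001,"wx": 0,"wy": 0,"wz": 1},{"claw": 0.0,"x": -0.0005,"y": 0,"z": 0.0,"wx": 0,"wy": 0,"wz": 0},{"claw": 0.0,"x": 0,"y": 0,"z": 0.002,"wx": 0,"wy": 0,"wz": 0.5},{"claw": 0.0,"x": 0,"y": 0,"z": 0.002,"wx": 0,"wy": 0,"wz": 0.5},{"claw": 0.0,"x": 0,"y": 0,"z": 0.002,"wx": 0,"wy": 0,"wz": 0.5}]}}

```text
clock: 12.5
eef_pos: [568.3, -265.1, 148.7]
tcp_rot: [0.558, 0.828, 0.028, 0.051]
wrist_force: [-1.7, -0.5, 20.2]
opening: 20.7
```

```bash
python3 - <<'E'
from mv import *
stat()
P,M=drv([0,0,29.5],[0,0,1],np.radians(22)); delta(P,M)
E
```

```text
t 12.5 mouth_b [ 4.6  0.9 29. ] axis_b [0.146 0.019 0.989] jaw 22.3 F_b [ 4.1 -0.4 22.2] T [-0.07 -0.09 -0.11] op 20.7 q6 -0.92
shift m [ 0.0023 -0.0137  0.0009] rot deg [-8.33 -1.62 -0.36] | dist 13.9
```

Request:
{"name": "play_rows", "arguments": {"steps": [{"claw": 0.0,"x": 0.0003,"y": -0.0017,"z": -0.002,"wx": -1.04,"wy": -0.2,"wz": 0},{"claw": 0.0,"x": 0.0006,"y": -0.0034,"z": -0.002,"wx": -2.08,"wy": -0.4,"wz": 0},{"claw": 0.0,"x": 0.0009,"y": -0.0051,"z": -0.002,"wx": -3.12,"wy": -0.6,"wz": 0},{"claw": 0.0,"x": 0.0012,"y": -0.0068,"z": -0.002,"wx": -4.16,"wy": -0.8,"wz": 0},{"claw": 0.0,"x": 0.0014,"y": -0.0086,"z": -0.0015,"wx": -5.2,"wy": -1.0,"wz": 0},{"claw": 0.0,"x": 0.0017,"y": -0.0103,"z": -0.001,"wx": -6.25,"wy": -1.2,"wz": 0},{"claw": 0.0,"x": 0.002,"y": -0.012,"z": -0.001,"wx": -7.3,"wy": -1.4,"wz": 0},{"claw": 0.0,"x": 0.0023,"y": -0.0137,"z": -0.001,"wx": -8.3,"wy": -1.6,"wz": 0},{"claw": 0.0,"x": 0.0023,"y": -0.0137,"z": -0.001,"wx": -8.3,"wy": -1.6,"wz": 0},{"claw": 0.0,"x": 0.0023,"y": -0.0137,"z": -0.001,"wx": -8.3,"wy": -1.6,"wz": 0}]}}

```text
clock: 13.5
eef_pos: [554.8, -267.5, 146.4]
tcp_rot: [0.553, 0.823, 0.081, 0.103]
wrist_force: [1.9, 1.0, 11.5]
opening: 20.8
```

```bash
python3 - <<'E'
from mv import *
stat()
P,M=drv([0,0,29.5],[0,0,1],np.radians(22)); delta(P,M)
E
```

```text
t 13.5 mouth_b [-0.2  0.7 29.7] axis_b [ 0.    -0.001  1.   ] jaw 22.7 F_b [ 5.5  0.8 13. ] T [-0.06 -1.18 -0.03] op 20.8 q6 -1.09
shift m [-0.0006 -0.0001  0.0002] rot deg [ 0.01 -0.07 -0.44] | dist 0.6
```

```bash
cat > ov.py <<'E'
from bar import *
def over(f,out,sock=True):
    o=ctrl.get_obs(); M0=R.from_quat(o['tcp_rot']).as_matrix(); p0=o['eef_pos']; outs=[]
    for n in ['scene','top']:
        im,d=snap(n,n+f)
        c=proj(n,BP+BA@np.array([0,0,50.]))[0]; w,h=(40,46) if n=='scene' else (20,46)
        a,b=(c-[w/2,h/2]).astype(int); S=13; crop=cv2.resize(im[b:b+h,a:a+w],None,fx=S,fy=S,interpolation=cv2.INTER_CUBIC)
        def pl(pts,col,cl=1): cv2.polylines(crop,[((proj(n,pts)-[a,b]+.5)*S).astype(np.int32)],cl,col)
        sq=np.array([[-17,-17,0],[17,-17,0],[17,17,0],[-17,17,0.]])
        for dz in (0,32):
            if sock: pl(p0+(OFF+sq-[0,0,dz])@M0.T,(255,0,0))
        if sock:
            for s in (-11,11): pl(p0+(OFF+np.array([[-45,s,-66],[45,s,-66],[45,s,-94],[-45,s,-94]]))@M0.T,(255,255,0))
        th=np.linspace(0,2*np.pi,24)
        for zz,rr in [(27,14.5),(30,14.5),(54,3)]: pl(BP+np.c_[rr*np.cos(th),rr*np.sin(th),0*th+zz]@BA.T,(0,255,0))
        for y in(-5,5): pl(BP+np.array([[0,y,0],[0,y,27.]])@BA.T,(0,255,255),0)
        pl(BP+np.array([[-55,-25,0],[53,-25,0],[53,25,0],[-55,25,0.]])@BA.T,(255,0,255))
        outs.append(crop)
    cv2.imwrite('pics/'+out,np.hstack(outs)[...,::-1])
    bar('scene'+f+'.npz',p0,M0)
E
python3 -c "
from ov import *
over('3','o3.png')"
```

```text
scene3.npz x>0 105 tool z pct [-33.1 -24.8  -9. ] y [-1.9 13.5] x [16.2 43.6]
scene3.npz x<0 93 tool z pct [-34.  -24.4  -8.6] y [-3.4 13.2] x [-42.7 -15.9]
socket: tool z [25.7 27.6 40.  60.8] n by z (array([44, 25, 23, 16, 25, 20, 17,  7,  1,  6]), array([25, 30, 35, 40, 45, 50, 55, 60, 65, 70, 75]))
```

View pics/o3.png

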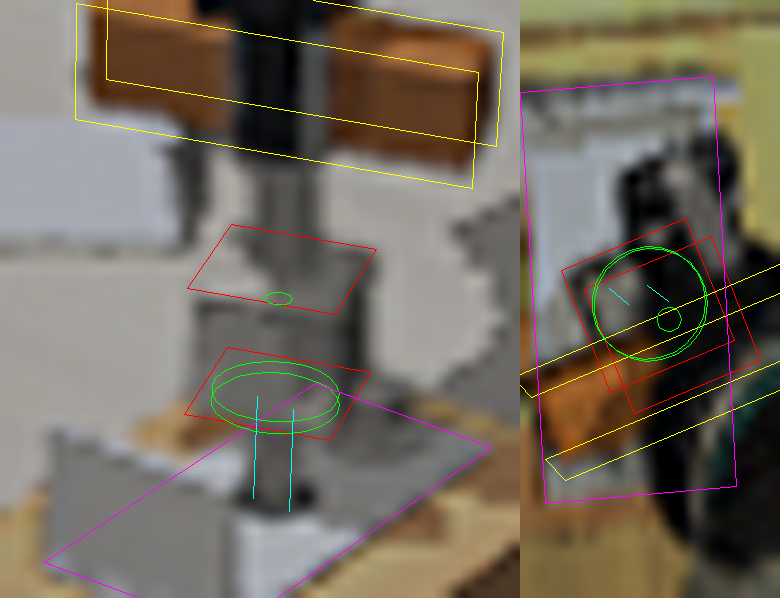

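Scene crop: the socket sits on the flange (~275,395) and the shank (~275,470) lines up with the pilot axis, with no slip in the grip. I'll nudge for slack, then compute the turn.

Request:
{"name": "play_rows", "arguments": {"steps": [{"claw": 0.0,"x": -0.0003,"y": -0.0007,"z": 0.0,"wx": 0,"wy": 0,"wz": 0},{"claw": 0.0,"x": -0.0003,"y": -0.0007,"z": 0.0,"wx": 0,"wy": 0,"wz": 0},{"claw": 0.0,"x": -0.0003,"y": -0.0007,"z": 0.0,"wx": 0,"wy": 0,"wz": 0},{"claw": 0.0,"x": -0.0003,"y": -0.0007,"z": 0.0,"wx": 0,"wy": 0,"wz": 0}]}}

```text
clock: 14.0
eef_pos: [554.7, -267.8, 146.4]
tcp_rot: [0.553, 0.823, 0.081, 0.103]
wrist_force: [2.9, 1.1, 11.2]
opening: 20.5
```

```bash
python3 - <<'E'
from mv import *
stat()
o=ctrl.get_obs(); 
for j in (-8,-28,-48): P,M=drv([-.6,0.2,29.7],[0,0,1],np.radians(j)); delta(P,M)
E
```

```text
t 14.0 mouth_b [-0.2  0.5 29.7] axis_b [-0.    -0.002  1.   ] jaw 22.8 F_b [ 6.4  0.9 12.3] T [ 0.16 -1.37 -0.03] op 20.5 q6 -1.09
shift m [-0.0002  0.0001 -0.    ] rot deg [ 2.000e-02 -9.000e-02  3.056e+01] | dist 0.2
shift m [-0.0004  0.0004 -0.    ] rot deg [-0.   -0.1  51.05] | dist 0.6
shift m [-0.0007  0.0006 -0.    ] rot deg [-2.000e-02 -1.000e-01  7.112e+01] | dist 0.9
```

Request:
{"name": "play_rows", "arguments": {"steps": [{"claw": 0.0,"x": 0,"y": 0,"z": -0.0015,"wx": 0,"wy": 0,"wz": 0},{"claw": 0.0,"x": 0,"y": 0,"z": -0.0015,"wx": 0,"wy": 0,"wz": 0},{"claw": 0.0,"x": 0,"y": 0,"z": -0.0015,"wx": 0,"wy": 0,"wz": 0}]}}

```text
clock: 14.3
eef_pos: [554.0, -267.6, 146.5]
tcp_rot: [0.553, 0.823, 0.081, 0.102]
wrist_force: [5.3, 0.8, 6.1]
opening: 20.9
```

```bash
python3 - <<'E'
from mv import *
stat()
E
```

```text
t 14.3 mouth_b [-0.9  0.7 30. ] axis_b [ 0.001 -0.002  1.   ] jaw 22.7 F_b [7.4 0.4 6.9] T [-0.09 -1.63 -0.05] op 20.9 q6 -1.09
```

Request:
{"name": "play_rows", "arguments": {"steps": [{"claw": 0.0,"x": 0,"y": 0,"z": 0.0003,"wx": 0,"wy": 0,"wz": 4},{"claw": 0.0,"x": 0,"y": 0,"z": 0.0005,"wx": 0,"wy": 0,"wz": 9},{"claw": 0.0,"x": 0,"y": 0,"z": 0.0005,"wx": 0,"wy": 0,"wz": 14},{"claw": 0.0,"x": 0,"y": 0,"z": 0.0005,"wx": 0,"wy": 0,"wz": 19},{"claw": 0.0,"x": 0,"y": 0,"z": 0.0005,"wx": 0,"wy": 0,"wz": 19}]}}

```text
clock: 14.8
eef_pos: [553.9, -267.5, 146.5]
tcp_rot: [0.682, 0.72, 0.096, 0.087]
wrist_force: [3.0, 0.0, 9.3]
opening: 21.0
```

```bash
python3 - <<'E'
from mv import *
stat()
for j in (-26,-71): P,M=drv([-.6,0.2,29.8],[0,0,1],np.radians(j)); delta(P,M)
E
```

```text
t 14.8 mouth_b [-1.4  0.8 29.9] axis_b [ 0.001 -0.002  1.   ] jaw 3.0 F_b [ 5.9 -0.2 10.6] T [ 0.12 -1.3   0.12] op 21.0 q6 -0.75
shift m [-0.0005  0.0012  0.0001] rot deg [-0.1  -0.1  29.94] | dist 1.4
shift m [-0.0011  0.0017  0.0001] rot deg [-1.400e-01 -6.000e-02  7.457e+01] | dist 2.1
```

Request:
{"name": "play_rows", "arguments": {"steps": [{"claw": 0.0,"x": 0,"y": 0.0002,"z": 0,"wx": 0,"wy": 0,"wz": 5},{"claw": 0.0,"x": -0.0001,"y": 0.0004,"z": 0,"wx": 0,"wy": 0,"wz": 10},{"claw": 0.0,"x": -0.0002,"y": 0.0006,"z": 0,"wx": 0,"wy": 0,"wz": 15},{"claw": 0.0,"x": -0.0003,"y": 0.0008,"z": 0,"wx": -0.1,"wy": -0.1,"wz": 20},{"claw": 0.0,"x": -0.0004,"y": 0.001,"z": 0,"wx": -0.1,"wy": -0.1,"wz": 25},{"claw": 0.0,"x": -0.0005,"y": 0.0012,"z": 0,"wx": -0.1,"wy": -0.1,"wz": 30},{"claw": 0.0,"x": -0.0006,"y": 0.0013,"z": 0,"wx": -0.1,"wy": -0.1,"wz": 35},{"claw": 0.0,"x": -0.0007,"y": 0.0014,"z": 0,"wx": -0.1,"wy": -0.1,"wz": 40},{"claw": 0.0,"x": -0.0007,"y": 0.0014,"z": 0,"wx": -0.1,"wy": -0.1,"wz": 40}]}}

```text
clock: 15.7
eef_pos: [554.9, -268.1, 146.7]
tcp_rot: [0.887, 0.443, 0.12, 0.05]
wrist_force: [1.6, 0.4, 10.0]
opening: 20.8
```

```bash
python3 - <<'E'
from mv import *
stat()
for j in (-55,-76): P,M=drv([-.6,0.2,29.8],[0,0,1],np.radians(j)); delta(P,M)
E
```

```text
t 15.7 mouth_b [-1.1  0.2 29.9] axis_b [ 0.001 -0.     1.   ] jaw -37.9 F_b [ 4.7  0.3 11.6] T [ 0.08 -1.04  0.05] op 20.8 q6 -0.05
shift m [0.0002 0.0006 0.0001] rot deg [-0.05  0.04 18.96] | dist 0.7
shift m [0.     0.0009 0.0001] rot deg [-0.04  0.05 39.43] | dist 0.9
```

Request:
{"name": "play_rows", "arguments": {"steps": [{"claw": 0.0,"x": 0,"y": 0.0001,"z": 0,"wx": 0,"wy": 0,"wz": 5},{"claw": 0.0,"x": 0,"y": 0.0002,"z": 0,"wx": 0,"wy": 0,"wz": 10},{"claw": 0.0,"x": 0,"y": 0.0004,"z": 0,"wx": 0,"wy": 0,"wz": 15},{"claw": 0.0,"x": 0,"y": 0.0005,"z": 0,"wx": 0,"wy": 0,"wz": 20},{"claw": 0.0,"x": 0,"y": 0.0006,"z": 0,"wx": 0,"wy": 0,"wz": 25},{"claw": 0.0,"x": 0,"y": 0.0007,"z": 0,"wx": 0,"wy": 0,"wz": 30},{"claw": 0.0,"x": 0,"y": 0.0008,"z": 0,"wx": 0,"wy": 0,"wz": 35},{"claw": 0.0,"x": 0,"y": 0.0008,"z": 0,"wx": 0,"wy": 0,"wz": 38},{"claw": 0.0,"x": 0,"y": 0.0008,"z": 0,"wx": 0,"wy": 0,"wz": 38},{"claw": 0.0,"x": 0,"y": 0.0008,"z": 0,"wx": 0,"wy": 0,"wz": 38}]}}

```text
clock: 16.7
eef_pos: [555.2, -268.9, 146.7]
tcp_rot: [0.983, 0.131, 0.129, 0.008]
wrist_force: [1.7, -0.3, 9.5]
opening: 20.9
```

```bash
python3 - <<'E'
from mv import *
stat()
P,M=drv([-.6,0,29.8],[0,0,1],np.radians(-76)); delta(P,M)
E
```

```text
t 16.7 mouth_b [-1.1 -0.1 29.9] axis_b [0.002 0.    1.   ] jaw -75.2 F_b [ 4.7 -0.4 11.1] T [-0.22 -0.85  0.09] op 20.9 q6 0.61
shift m [0.0004 0.     0.0001] rot deg [0.   0.09 1.53] | dist 0.5
```

Request:
{"name": "play_rows", "arguments": {"steps": [{"claw": 0.0,"x": 0.0004,"y": 0,"z": -0.001,"wx": 0,"wy": 0,"wz": -1.5},{"claw": 0.0,"x": 0.0008,"y": 0,"z": -0.002,"wx": 0,"wy": 0,"wz": -3},{"claw": 0.0,"x": 0.0008,"y": 0,"z": -0.003,"wx": 0,"wy": 0,"wz": -3},{"claw": 0.0,"x": 0.0008,"y": 0,"z": -0.003,"wx": 0,"wy": 0,"wz": -3}]}}

```text
clock: 17.1
eef_pos: [553.4, -268.7, 147.0]
tcp_rot: [0.979, 0.157, 0.127, 0.011]
wrist_force: [3.7, -3.8, -0.2]
opening: 20.8
```

```bash
python3 - <<'E'
from mv import *
stat()
E
```

```text
t 17.1 mouth_b [-3.   0.3 30.6] axis_b [ 0.006 -0.001  1.   ] jaw -72.2 F_b [ 3.9 -4.   1.2] T [-0.85 -0.77  0.01] op 20.8 q6 0.56
```

```bash
python3 - <<'E'
from mv import *
P,M=drv([.4,0,31],[0,0,1],np.radians(-72.2)); delta(P,M)
E
```

```text
shift m [ 0.0029  0.001  -0.0004] rot deg [-0.11  0.3   0.86] | dist 3.1
```

Request:
{"name": "play_rows", "arguments": {"steps": [{"claw": 0.0,"x": 0.0015,"y": 0.0004,"z": -0.0002,"wx": 0,"wy": 0.3,"wz": 0},{"claw": 0.0,"x": 0.003,"y": 0.0008,"z": -0.0004,"wx": -0.1,"wy": 0.3,"wz": 0},{"claw": 0.0,"x": 0.003,"y": 0.0008,"z": -0.0004,"wx": -0.1,"wy": 0.3,"wz": 0},{"claw": 0.0,"x": 0.003,"y": 0.0008,"z": -0.0004,"wx": -0.1,"wy": 0.3,"wz": 0}]}}

```text
clock: 17.5
eef_pos: [554.8, -268.0, 147.6]
tcp_rot: [0.979, 0.157, 0.128, 0.011]
wrist_force: [-2.0, -3.8, -2.5]
opening: 20.8
```

```bash
python3 - <<'E'
from mv import *
stat()
P,M=drv([.6,0,31],[0,0,1],np.radians(-72.2)); delta(P,M)
E
```

```text
t 17.5 mouth_b [-1.3  0.9 30.8] axis_b [ 0.003 -0.002  1.   ] jaw -72.2 F_b [-2.2 -3.7  0.5] T [-0.73  0.51 -0.03] op 20.8 q6 0.55
shift m [ 0.0015  0.0012 -0.0002] rot deg [-0.14  0.16  0.89] | dist 1.9
```

Request:
{"name": "play_rows", "arguments": {"steps": [{"claw": 0.0,"x": 0.0009,"y": 0.0007,"z": 0,"wx": 0,"wy": 0.1,"wz": 0},{"claw": 0.0,"x": 0.0018,"y": 0.0014,"z": 0,"wx": -0.1,"wy": 0.2,"wz": 0},{"claw": 0.0,"x": 0.0018,"y": 0.0014,"z": 0,"wx": -0.1,"wy": 0.2,"wz": 0},{"claw": 0.0,"x": 0.0018,"y": 0.0014,"z": 0,"wx": -0.1,"wy": 0.2,"wz": 0}]}}

```text
clock: 17.9
eef_pos: [557.0, -268.2, 148.4]
tcp_rot: [0.979, 0.157, 0.13, 0.011]
wrist_force: [-4.2, -0.8, -2.7]
opening: 20.8
```

```bash
python3 - <<'E'
from mv import *
stat()
P,M=drv([.6,0,31],[0,0,1],np.radians(-72.2)); delta(P,M)
E
```

```text
t 17.9 mouth_b [ 1.2  0.6 31. ] axis_b [-0.001 -0.002  1.   ] jaw -72.2 F_b [-4.1 -0.5  0.8] T [-0.07  1.32 -0.06] op 20.8 q6 0.55
shift m [-0.0006  0.0004 -0.    ] rot deg [-0.1  -0.06  0.9 ] | dist 0.7
```

Request:
{"name": "play_rows", "arguments": {"steps": [{"claw": 0.0,"x": -0.0006,"y": 0.0,"z": 0,"wx": 0,"wy": 0,"wz": 0},{"claw": 0.0,"x": -0.0013,"y": 0.0003,"z": 0,"wx": 0,"wy": 0,"wz": 0},{"claw": 0.0,"x": -0.0013,"y": 0.0003,"z": 0,"wx": 0,"wy": 0,"wz": 0},{"claw": 0.0,"x": -0.0013,"y": 0.0003,"z": 0,"wx": 0,"wy": 0,"wz": 0}]}}

```text
clock: 18.3
eef_pos: [557.2, -269.5, 149.0]
tcp_rot: [0.979, 0.157, 0.132, 0.012]
wrist_force: [-2.6, 2.1, -5.7]
opening: 20.3
```

```bash
python3 - <<'E'
from mv import *
stat()
E
```

```text
t 18.3 mouth_b [ 1.6 -0.8 31.6] axis_b [-0.003 -0.     1.   ] jaw -72.2 F_b [-3.2  2.3 -2.5] T [ 0.39  0.91 -0.04] op 20.3 q6 0.55
```

Request:
{"name": "play_rows", "arguments": {"steps": [{"claw": 0.0,"x": 0,"y": 0,"z": 0,"wx": 0,"wy": 0,"wz": 0},{"claw": 0.0,"x": 0,"y": 0,"z": 0,"wx": 0,"wy": 0,"wz": 0},{"claw": 0.0,"x": 0,"y": 0,"z": 0,"wx": 0,"wy": 0,"wz": 0},{"claw": 0.0,"x": 0,"y": 0,"z": 0,"wx": 0,"wy": 0,"wz": 0},{"claw": 0.0,"x": 0,"y": 0,"z": 0,"wx": 0,"wy": 0,"wz": 0},{"claw": 0.0,"x": 0,"y": 0,"z": 0,"wx": 0,"wy": 0,"wz": 0}]}}

```text
clock: 18.9
eef_pos: [557.4, -270.1, 149.4]
tcp_rot: [0.979, 0.157, 0.132, 0.012]
wrist_force: [-1.8, 2.5, -5.8]
opening: 20.8
```

```bash
python3 - <<'E'
from mv import *
stat()
P,M=drv([.6,0,31],[0,0,1],np.radians(-72.2)); delta(P,M)
E
```

```text
t 18.9 mouth_b [ 1.9 -1.5 32. ] axis_b [-0.004  0.001  1.   ] jaw -72.2 F_b [-2.5  2.7 -2.9] T [ 0.58  0.83 -0.02] op 20.8 q6 0.55
shift m [-0.0007 -0.0016  0.001 ] rot deg [ 0.1  -0.21  0.91] | dist 2.0
```

Request:
{"name": "play_rows", "arguments": {"steps": [{"claw": 0.0,"x": -0.001,"y": -0.001,"z": 0,"wx": 0,"wy": 0,"wz": 0},{"claw": 0.0,"x": -0.0016,"y": -0.002,"z": 0,"wx": 0,"wy": -0.1,"wz": 0},{"claw": 0.0,"x": -0.0016,"y": -0.002,"z": 0,"wx": 0,"wy": -0.1,"wz": 0}]}}

```text
clock: 19.2
eef_pos: [556.5, -269.7, 150.4]
tcp_rot: [0.979, 0.157, 0.132, 0.014]
wrist_force: [0.6, 0.3, -3.9]
opening: 20.3
```

```bash
python3 - <<'E'
from mv import *
stat()
E
```

```text
t 19.2 mouth_b [ 1.5 -1.2 33.1] axis_b [-0.005  0.004  1.   ] jaw -72.3 F_b [ 0.2  0.3 -1.6] T [0.17 0.34 0.03] op 20.3 q6 0.55
```

Request:
{"name": "play_rows", "arguments": {"steps": [{"claw": 0.0,"x": -0.0007,"y": -0.0006,"z": 0,"wx": 0,"wy": 0,"wz": 0},{"claw": 0.0,"x": -0.0007,"y": -0.0006,"z": -0.002,"wx": 0,"wy": 0,"wz": 0},{"claw": 0.0,"x": -0.0007,"y": -0.0006,"z": -0.006,"wx": 0,"wy": 0,"wz": 0},{"claw": 0.0,"x": -0.0007,"y": -0.0006,"z": -0.012,"wx": 0,"wy": 0,"wz": 0},{"claw": 0.0,"x": -0.0007,"y": -0.0006,"z": -0.02,"wx": 0,"wy": 0,"wz": 0},{"claw": 0.0,"x": -0.0007,"y": -0.0006,"z": -0.03,"wx": 0,"wy": 0,"wz": 0},{"claw": 0.0,"x": -0.0007,"y": -0.0006,"z": -0.04,"wx": 0,"wy": 0,"wz": 0},{"claw": 0.0,"x": -0.0007,"y": -0.0006,"z": -0.055,"wx": 0,"wy": 0,"wz": 0},{"claw": 0.0,"x": -0.0007,"y": -0.0006,"z": -0.06,"wx": 0,"wy": 0,"wz": 0},{"claw": 0.0,"x": -0.0007,"y": -0.0006,"z": -0.06,"wx": 0,"wy": 0,"wz": 0}]}}

```text
clock: 20.2
eef_pos: [539.5, -270.1, 208.9]
tcp_rot: [0.979, 0.157, 0.132, 0.014]
wrist_force: [-0.2, -0.4, -2.3]
opening: 20.9
```

```bash
python3 - <<'E'
from mv import *
stat()
from ov import *
over('4','o4.png',sock=False)
for n in ('scene','top'):
    W=cloud(n,np.load(n+'4.npz')['d']).reshape(-1,3); w=(W-BP)@BA
    for lo,hi in [(26,33),(34,46),(46,57)]:
        k=w[(abs(w[:,0])<18)&(abs(w[:,1])<18)&(w[:,2]>lo)&(w[:,2]<hi)]
        if len(k): print(n,lo,len(k),k.mean(0).round(1),k.min(0).round(1),k.max(0).round(1))
E
```

```text
t 20.2 mouth_b [ 0.2 -0.5 93.9] axis_b [-0.005  0.004  1.   ] jaw -72.3 F_b [-0.2 -0.4  0.1] T [-0.04  0.25  0.02] op 20.9 q6 0.56
scene4.npz x>0 109 tool z pct [-33.6 -26.  -10.2] y [-12.2   7.3] x [15.9 46.8]
scene4.npz x<0 6 tool z pct [-34.  -32.4 -30.8] y [0.2 5.7] x [-32.  -20.3]
socket: tool z [25.6 28.4 39.3 59.1] n by z (array([40, 29, 27, 19, 24, 22, 18,  8,  0,  0]), array([25, 30, 35, 40, 45, 50, 55, 60, 65, 70, 75]))
scene 26 28 [ 4.7  6.3 30.1] [-11.1  -9.1  26.4] [14.8 17.  32.6]
scene 34 27 [ 5.7  5.1 40.6] [-9.1 -6.2 34.2] [13.4 13.3 45.6]
scene 46 13 [ 3.9  4.3 49.9] [-0.8 -0.2 46.2] [ 8.3  8.1 54.2]
top 26 16 [ 5.3  7.7 29.7] [-9.5 -2.6 26.8] [13.7 15.  32.1]
top 34 6 [ 7.8  3.3 40.1] [ 5.6 -3.  35.6] [10.9 10.1 43.4]
top 46 1 [ 6.5  5.1 49. ] [ 6.5  5.1 49. ] [ 6.5  5.1 49. ]
```

View pics/o4.png

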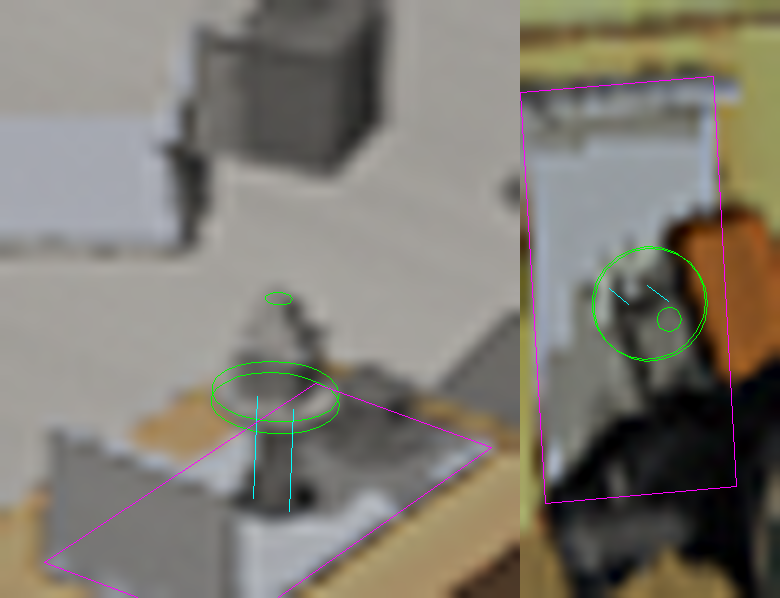

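Scene crop: screw standing near the model axis, with the tip at (285,293) against a predicted (278,298). I'll fit the lean by model, using the initial picture as a reference.

```bash
cat > lean.py <<'E'
from mv import *
from scipy.optimize import least_squares
def model(yaw):
    r=np.random.default_rng(0); N=40000; P=[]
    th=r.uniform(0,2*np.pi,N); P.append(np.c_[14.5*np.cos(th),14.5*np.sin(th),r.uniform(27,30,N)])
    rr=14.5*np.sqrt(r.uniform(0,1,N)); P.append(np.c_[rr*np.cos(th),rr*np.sin(th),0*th+30])
    t=r.uniform(-8,8,N); s=r.integers(0,4,N); q=np.where((s<2)[:,None],np.c_[t,np.where(s==0,8,-8)],np.c_[np.where(s==2,8,-8),t]); Q=R.from_euler('z',yaw).as_matrix()[:2,:2]
    P.append(np.c_[q@Q.T,r.uniform(30,44,N)]); P.append(np.c_[r.uniform(-8,8,(N,2))@Q.T,np.full(N,44.)])
    z=r.uniform(44,54,N); c=8-.5*(z-44); P.append(np.c_[c*np.cos(th),c*np.sin(th),z]); rr=3*np.sqrt(r.uniform(0,1,N)); P.append(np.c_[rr*np.cos(th),rr*np.sin(th),0*th+54])
    return np.vstack(P)
def sel(w,lo,hi): return (abs(w[...,0])<24)&(abs(w[...,1])<24)&(w[...,2]>lo)&(w[...,2]<hi)
def render(n,l,yaw,P,dr):
    B=BA@R.from_rotvec([-l[1],l[0],0]).as_matrix(); W=BP+np.array([0,0,0])+P@B.T
    K,Rm,t=cam(n); c=W@Rm.T+t; q=c@K.T; S=3; uv=np.round(q[:,:2]/q[:,2:]*S).astype(int); key=uv[:,0]*10000+uv[:,1]
    o=np.lexsort((c[:,2],key)); _,i=np.unique(key[o],return_index=True); return P[o][i]@(BA.T@B).T
def meas(n,f,lo,hi): 
    w=(cloud(n,np.load(f)['d'])-BP)@BA; 
    return w[sel(w,lo,hi)]
def fit(n,f,yaw):
    P=model(yaw)
    for lo,hi in [(32,60),(24,60),(38,60)]:
        m=meas(n,f,lo,hi); mc=np.median(m,0)*0+m.mean(0)
        def g(l): w=render(n,l,yaw,P,0); w=w[sel(w,lo,hi)]; return w.mean(0)
        l=np.zeros(2)
        for _ in range(8): l=l+(mc-g(l))[:2]/42
        print(f,lo,len(m),'lean rad',l.round(3),'resid z',(mc-g(l))[2].round(2))
E
python3 - <<'E'
from lean import *
fit('scene','scene0.npz',np.radians(22-4)); fit('top','top0.npz',np.radians(18)); fit('scene','scene1.npz',np.radians(18))
fit('scene','scene4.npz',np.radians(18-90))
E
```

```text
scene0.npz 32 48 lean rad [0.061 0.008] resid z -1.29
scene0.npz 24 76 lean rad [0.074 0.003] resid z -0.28
scene0.npz 38 32 lean rad [ 0.077 -0.009] resid z -0.39
top0.npz 32 31 lean rad [ 0.068 -0.037] resid z -1.72
top0.npz 24 60 lean rad [ 0.078 -0.036] resid z -1.39
top0.npz 38 23 lean rad [ 0.12  -0.019] resid z 0.79
scene1.npz 32 48 lean rad [0.065 0.01 ] resid z -1.14
scene1.npz 24 75 lean rad [0.077 0.004] resid z -0.18
scene1.npz 38 31 lean rad [0.089 0.005] resid z 0.21
scene4.npz 32 43 lean rad [0.009 0.046] resid z -0.1
scene4.npz 24 70 lean rad [-0.014  0.056] resid z 0.09
scene4.npz 38 34 lean rad [0.018 0.047] resid z -0.76
```

```bash
cat > sock.py <<'E'
from lean import *
def bias(n,f,p0,M0):
    r=np.random.default_rng(1); N=40000; F=[]
    for ax in range(2):
        for s in(-17,17): a=np.c_[r.uniform(-17,17,N),r.uniform(-17,17,N),r.uniform(-32,0,N)]; a[:,ax]=s; F.append(a)
    a=np.c_[r.uniform(-17,17,(N,2)),np.full(N,-32.)]; F.append(a); P=np.vstack(F)+OFF; W=p0+P@M0.T
    K,Rm,t=cam(n); c=W@Rm.T+t; q=c@K.T; uv=np.round(q[:,:2]/q[:,2:]*3).astype(int); key=uv[:,0]*10000+uv[:,1]
    o=np.lexsort((c[:,2],key)); _,i=np.unique(key[o],return_index=True); v=P[o][i]
    w=(cloud(n,np.load(f)['d'])-p0)@M0
    for lo in (33,36):
        g=lambda x:(abs(x[...,0]-OFF[0])<24)&(abs(x[...,1])<24)&(x[...,2]>lo)&(x[...,2]<70)
        d=w[g(w)].mean(0)-v[g(v)].mean(0); print(n,f,g(w).sum(),'seen-model, bracket mm',(BA.T@M0@d).round(1))
E
python3 - <<'E'
from sock import *
Q=lambda q:R.from_quat(q).as_matrix()
bias('scene','scene1.npz',np.array([563.1,-266,200.4]),Q([.572,.818,.028,.052]))
bias('scene','scene4.npz',np.array([539.5,-270.1,208.9]),Q([.979,.157,.132,.014]))
bias('top','top4.npz',np.array([539.5,-270.1,208.9]),Q([.979,.157,.132,.014]))
# repeated fresh depth for noise
im,d=snap('scene','scene5'); fit('scene','scene5.npz',np.radians(-72))
o=ctrl.get_obs(); bias('scene','scene5.npz',o['eef_pos'],Q(o['tcp_rot'])); stat()
E
```

```text
scene scene1.npz 123 seen-model, bracket mm [-1.5  0.4  0.3]
scene scene1.npz 110 seen-model, bracket mm [-1.5  0.2  0.4]
scene scene4.npz 139 seen-model, bracket mm [-1.   2.2  0.5]
scene scene4.npz 122 seen-model, bracket mm [-1.   2.1  0.3]
top top4.npz 24 seen-model, bracket mm [-4.2  8.   0.2]
top top4.npz 20 seen-model, bracket mm [-3.9  8.5 -0.9]
scene5.npz 32 43 lean rad [-0.01   0.054] resid z -0.21
scene5.npz 24 70 lean rad [-0.018  0.054] resid z 0.03
scene5.npz 38 32 lean rad [0.02  0.056] resid z -0.19
scene scene5.npz 130 seen-model, bracket mm [-1.4  2.3  0. ]
scene scene5.npz 117 seen-model, bracket mm [-1.6  2.3  0.1]
t 20.35 mouth_b [-1.6  0.7 91.6] axis_b [-0.002  0.001  1.   ] jaw -72.2 F_b [ 0.7  0.6 -0.7] T [-0.    0.22  0.01] op 20.8 q6 0.56
```

The depth fit shows the screw leaning about 0.05 rad to +y: inside the limit, but close. The fit also calibrates the driver's offset in the grip, at about (-1.5, -1.2) mm. I'll refit the driver, trim the screw, and lift again.

```bash
cat >> mv.py <<'E'
OFF=np.array([-1.46,-1.25,62.]); BP0=BP; BP=BP-BA@np.array([-.5,1.15,0])
E
python3 - <<'E'
from mv import *
stat(); a=np.array([0,.04,1]); a/=np.linalg.norm(a)
c=delta(*drv(a*62,a,np.radians(-72.2))); c=delta(*drv(a*30,a,np.radians(-72.2)),c); delta(*drv([0,-.6,30],[0,0,1],np.radians(-72.2)),c)
E
```

```text
t 20.35 mouth_b [-2.9  2.9 91.6] axis_b [-0.002  0.001  1.   ] jaw -72.2 F_b [ 0.7  0.6 -0.7] T [-0.    0.22  0.01] op 20.8 q6 0.56
shift m [ 0.0033 -0.0012  0.0297] rot deg [-2.14 -0.63  0.86] | dist 29.9
shift m [0.    0.    0.032] rot deg [0. 0. 0.] | dist 32.0
shift m [-0.001   0.0042  0.0001] rot deg [2.23 0.53 0.04] | dist 4.3
```

Request:
{"name": "play_rows", "arguments": {"steps": [{"claw": 0.0,"x": 0.0033,"y": -0.0012,"z": 0.01,"wx": -2.1,"wy": -0.6,"wz": 0.9},{"claw": 0.0,"x": 0.0033,"y": -0.0012,"z": 0.02,"wx": -2.1,"wy": -0.6,"wz": 0.9},{"claw": 0.0,"x": 0.0033,"y": -0.0012,"z": 0.03,"wx": -2.1,"wy": -0.6,"wz": 0.9},{"claw": 0.0,"x": 0.0033,"y": -0.0012,"z": 0.03,"wx": -2.1,"wy": -0.6,"wz": 0.9},{"claw": 0.0,"x": 0.0033,"y": -0.0012,"z": 0.03,"wx": -2.1,"wy": -0.6,"wz": 0.9},{"claw": 0.0,"x": 0.0033,"y": -0.0012,"z": 0.03,"wx": -2.1,"wy": -0.6,"wz": 0.9},{"claw": 0.0,"x": 0.0033,"y": -0.0012,"z": 0.03,"wx": -2.1,"wy": -0.6,"wz": 0.9}]}}

```text
clock: 21.05
eef_pos: [549.7, -267.2, 179.1]
tcp_rot: [0.98, 0.147, 0.129, 0.031]
wrist_force: [0.2, -0.4, -2.6]
opening: 20.8
```

```bash
python3 - <<'E'
from mv import *
stat(); a=np.array([0,.04,1]); a/=np.linalg.norm(a)
c=delta(*drv(a*42,a,np.radians(-72.2)))
E
```

```text
t 21.05 mouth_b [ 1.   1.8 62.6] axis_b [-0.002  0.04   0.999] jaw -73.7 F_b [ 0.1 -0.4 -0.2] T [0.11 0.26 0.01] op 20.8 q6 0.63
shift m [-0.0007 -0.0009  0.0206] rot deg [ 0.03 -0.1  -0.04] | dist 20.6
```

Request:
{"name": "play_rows", "arguments": {"steps": [{"claw": 0.0,"x": -0.0007,"y": -0.0009,"z": 0.007,"wx": 0,"wy": -0.1,"wz": -1},{"claw": 0.0,"x": -0.0007,"y": -0.0009,"z": 0.014,"wx": 0,"wy": -0.1,"wz": -1},{"claw": 0.0,"x": -0.0007,"y": -0.0009,"z": 0.019,"wx": 0,"wy": -0.1,"wz": -1},{"claw": 0.0,"x": -0.0007,"y": -0.0009,"z": 0.022,"wx": 0,"wy": -0.1,"wz": -1},{"claw": 0.0,"x": -0.0007,"y": -0.0009,"z": 0.025,"wx": 0,"wy": -0.1,"wz": -1},{"claw": 0.0,"x": -0.0007,"y": -0.0009,"z": 0.028,"wx": 0,"wy": -0.1,"wz": -1},{"claw": 0.0,"x": -0.0007,"y": -0.0009,"z": 0.031,"wx": 0,"wy": -0.1,"wz": -1},{"claw": 0.0,"x": -0.0007,"y": -0.0009,"z": 0.033,"wx": 0,"wy": -0.1,"wz": -1},{"claw": 0.0,"x": -0.0007,"y": -0.0009,"z": 0.033,"wx": 0,"wy": -0.1,"wz": -1}]}}

```text
clock: 21.95
eef_pos: [557.1, -266.8, 147.4]
tcp_rot: [0.979, 0.156, 0.128, 0.032]
wrist_force: [-3.4, 2.1, 4.2]
opening: 20.5
```

```bash
python3 - <<'E'
from mv import *
stat()
delta(*drv([0,-.3,29.8],[0,0,1],np.radians(-72.2)))
E
```

```text
t 21.95 mouth_b [-0.2  1.6 30. ] axis_b [0.001 0.04  0.999] jaw -72.6 F_b [-1.4  2.3  7.2] T [0.35 0.8  0.03] op 20.5 q6 0.61
shift m [-0.001   0.0043  0.0004] rot deg [2.21 0.59 1.03] | dist 4.4
```

Request:
{"name": "play_rows", "arguments": {"steps": [{"claw": 0.0,"x": -0.0002,"y": 0.001,"z": 0,"wx": 0.5,"wy": 0.15,"wz": 0},{"claw": 0.0,"x": -0.0005,"y": 0.002,"z": 0,"wx": 1.1,"wy": 0.3,"wz": 0},{"claw": 0.0,"x": -0.0008,"y": 0.003,"z": 0,"wx": 1.6,"wy": 0.45,"wz": 0},{"claw": 0.0,"x": -0.001,"y": 0.0043,"z": 0,"wx": 2.2,"wy": 0.6,"wz": 0},{"claw": 0.0,"x": -0.001,"y": 0.0043,"z": 0,"wx": 2.2,"wy": 0.6,"wz": 0},{"claw": 0.0,"x": -0.001,"y": 0.0043,"z": 0,"wx": 2.2,"wy": 0.6,"wz": 0},{"claw": 0.0,"x": -0.001,"y": 0.0043,"z": 0,"wx": 2.2,"wy": 0.6,"wz": 0},{"claw": 0.0,"x": -0.001,"y": 0.0043,"z": 0,"wx": 2.2,"wy": 0.6,"wz": 0}]}}

```text
clock: 22.75
eef_pos: [557.6, -271.2, 147.4]
tcp_rot: [0.979, 0.158, 0.13, 0.012]
wrist_force: [-5.0, 2.2, 5.9]
opening: 20.7
```

```bash
python3 - <<'E'
from mv import *
stat()
delta(*drv([0,-.3,29.8],[0,0,1],np.radians(-72.2)))
E
```

```text
t 22.75 mouth_b [ 0.1 -0.3 30. ] axis_b [-0. -0.  1.] jaw -72.1 F_b [-2.5  2.5  9.3] T [0.51 0.78 0.01] op 20.7 q6 0.55
shift m [-0.     -0.      0.0002] rot deg [-0.01 -0.03  1.01] | dist 0.2
```

Request:
{"name": "play_rows", "arguments": {"steps": [{"claw": 0.0,"x": -0.0003,"y": -0.0004,"z": -0.0015,"wx": 0,"wy": 0,"wz": 0},{"claw": 0.0,"x": -0.0006,"y": -0.0007,"z": -0.003,"wx": 0,"wy": 0,"wz": 0},{"claw": 0.0,"x": -0.0006,"y": -0.0007,"z": -0.003,"wx": 0,"wy": 0,"wz": 0}]}}

```text
clock: 23.05
eef_pos: [556.0, -270.9, 149.1]
tcp_rot: [0.979, 0.158, 0.13, 0.012]
wrist_force: [0.9, 0.7, -2.4]
opening: 20.9
```

```bash
python3 - <<'E'
from mv import *
stat()
E
```

```text
t 23.05 mouth_b [-1.   0.1 32. ] axis_b [-0.  0.  1.] jaw -72.1 F_b [ 0.9  0.6 -0.3] T [ 0.05  0.16 -0.07] op 20.9 q6 0.55
```

Request:
{"name": "play_rows", "arguments": {"steps": [{"claw": 0.0,"x": 0.0005,"y": 0,"z": -0.001,"wx": 0,"wy": 0,"wz": 0},{"claw": 0.0,"x": 0.0007,"y": 0,"z": -0.005,"wx": 0,"wy": 0,"wz": 0},{"claw": 0.0,"x": 0.0007,"y": 0,"z": -0.011,"wx": 0,"wy": 0,"wz": 0},{"claw": 0.0,"x": 0.0007,"y": 0,"z": -0.018,"wx": 0,"wy": 0,"wz": 0},{"claw": 0.0,"x": 0.0007,"y": 0,"z": -0.026,"wx": 0,"wy": 0,"wz": 0},{"claw": 0.0,"x": 0.0007,"y": 0,"z": -0.036,"wx": 0,"wy": 0,"wz": 0},{"claw": 0.0,"x": 0.0007,"y": 0,"z": -0.05,"wx": 0,"wy": 0,"wz": 0},{"claw": 0.0,"x": 0.0007,"y": 0,"z": -0.06,"wx": 0,"wy": 0,"wz": 0},{"claw": 0.0,"x": 0.0007,"y": 0,"z": -0.06,"wx": 0,"wy": 0,"wz": 0},{"claw": 0.0,"x": 0.0007,"y": 0,"z": -0.06,"wx": 0,"wy": 0,"wz": 0}]}}

```text
clock: 24.05
eef_pos: [541.2, -271.8, 208.1]
tcp_rot: [0.979, 0.158, 0.13, 0.012]
wrist_force: [1.2, -0.2, -2.6]
opening: 20.3
```

```bash
python3 - <<'E'
from lean import *
stat()
import lean; lean.BP=BP0
im,d=snap('scene','scene6'); fit('scene','scene6.npz',np.radians(-72))
# plan to place: mat center ~ (506.7,200.4); keep jaw near -35
P=np.array([506.,199,230.]); 
for j in (-30,): 
    M=tool([0,0,1],np.radians(j)); c=delta(P-M@[OFF[0],OFF[1],0],M)
E
```

```text
t 24.05 mouth_b [-0.   0.1 92.8] axis_b [-0.001  0.001  1.   ] jaw -72.1 F_b [ 1.1 -0.3 -0.5] T [-0.    0.18 -0.01] op 20.3 q6 0.56
scene6.npz 32 44 lean rad [-0.019  0.017] resid z 0.13
scene6.npz 24 70 lean rad [-0.024  0.02 ] resid z 0.22
scene6.npz 38 33 lean rad [-0.014  0.017] resid z -0.09
shift m [ 0.1227 -0.4562 -0.0222] rot deg [  8.85 -12.51 -41.41] | dist 472.9
```

Request:
{"name": "play_rows", "arguments": {"steps": [{"claw": 0.0,"x": 0.004,"y": -0.015,"z": -0.02,"wx": 0,"wy": 0,"wz": 0},{"claw": 0.0,"x": 0.014,"y": -0.05,"z": -0.022,"wx": 1,"wy": -1.4,"wz": -4.5},{"claw": 0.0,"x": 0.026,"y": -0.095,"z": -0.022,"wx": 2,"wy": -2.8,"wz": -9},{"claw": 0.0,"x": 0.038,"y": -0.14,"z": -0.022,"wx": 3,"wy": -4.2,"wz": -14},{"claw": 0.0,"x": 0.05,"y": -0.185,"z": -0.022,"wx": 4,"wy": -5.6,"wz": -19},{"claw": 0.0,"x": 0.062,"y": -0.23,"z": -0.022,"wx": 5,"wy": -7,"wz": -24},{"claw": 0.0,"x": 0.074,"y": -0.275,"z": -0.022,"wx": 6,"wy": -8.5,"wz": -29},{"claw": 0.0,"x": 0.086,"y": -0.32,"z": -0.022,"wx": 7,"wy": -10,"wz": -34},{"claw": 0.0,"x": 0.098,"y": -0.365,"z": -0.022,"wx": 8,"wy": -11.4,"wz": -38},{"claw": 0.0,"x": 0.11,"y": -0.405,"z": -0.022,"wx": 8.85,"wy": -12.5,"wz": -41.4}]}}

```text
clock: 25.1
eef_pos: [511.3, 149.4, 229.3]
tcp_rot: [0.865, 0.501, -0.001, -0.0]
wrist_force: [0.8, -1.2, -1.5]
opening: 20.6
```

Request:
{"name": "play_rows", "arguments": {"steps": [{"claw": 0.0,"x": 0,"y": 0,"z": 0,"wx": 0,"wy": 0,"wz": 0},{"claw": 0.0,"x": 0,"y": 0,"z": 0,"wx": 0,"wy": 0,"wz": 0},{"claw": 0.0,"x": 0,"y": 0,"z": 0,"wx": 0,"wy": 0,"wz": 0}]}}

```text
clock: 25.4
eef_pos: [511.8, 146.3, 229.3]
tcp_rot: [0.866, 0.5, -0.001, 0.0]
wrist_force: [0.0, 0.0, -2.4]
opening: 20.8
```

```bash
python3 - <<'E'
from mv import *
M=tool([0,0,1],np.radians(-30)); c=delta(np.array([506.,199,78])-M@[OFF[0],OFF[1],0],M); print(ctrl.get_obs()['eef_pos'])
E
```

```text
shift m [ 0.0444 -0.0301  0.1513] rot deg [-0.02  0.06 -0.04] | dist 160.5
[511.76915371 146.28249063 229.29833648]
```

Request:
{"name": "play_rows", "arguments": {"steps": [{"claw": 0.0,"x": 0.015,"y": -0.01,"z": 0.01,"wx": 0,"wy": 0,"wz": 0},{"claw": 0.0,"x": 0.0444,"y": -0.0301,"z": 0.035,"wx": 0,"wy": 0,"wz": 0},{"claw": 0.0,"x": 0.0444,"y": -0.0301,"z": 0.07,"wx": 0,"wy": 0,"wz": 0},{"claw": 0.0,"x": 0.0444,"y": -0.0301,"z": 0.105,"wx": 0,"wy": 0,"wz": 0},{"claw": 0.0,"x": 0.0444,"y": -0.0301,"z": 0.135,"wx": 0,"wy": 0,"wz": 0},{"claw": 0.0,"x": 0.0444,"y": -0.0301,"z": 0.15,"wx": 0,"wy": 0,"wz": 0},{"claw": 0.0,"x": 0.0444,"y": -0.0301,"z": 0.155,"wx": 0,"wy": 0.06,"wz": 0},{"claw": 0.0,"x": 0.0444,"y": -0.0301,"z": 0.155,"wx": 0,"wy": 0.06,"wz": 0},{"claw": 0.0,"x": 0.0444,"y": -0.0301,"z": 0.155,"wx": 0,"wy": 0.06,"wz": 0}]}}

```text
clock: 26.3
eef_pos: [509.9, 200.6, 76.8]
tcp_rot: [0.866, 0.5, 0.002, 0.0]
wrist_force: [-0.6, 0.3, -2.4]
opening: 20.7
```

Request:
{"name": "play_rows", "arguments": {"steps": [{"claw": 0.0,"x": 0,"y": 0,"z": 0.002,"wx": 0,"wy": 0,"wz": 0},{"claw": 0.0,"x": 0,"y": 0,"z": 0.004,"wx": 0,"wy": 0,"wz": 0},{"claw": 0.0,"x": 0,"y": 0,"z": 0.006,"wx": 0,"wy": 0,"wz": 0},{"claw": 0.0,"x": 0,"y": 0,"z": 0.007,"wx": 0,"wy": 0,"wz": 0},{"claw": 0.0,"x": 0,"y": 0,"z": 0.007,"wx": 0,"wy": 0,"wz": 0},{"claw": 0.0,"x": 0,"y": 0,"z": 0.007,"wx": 0,"wy": 0,"wz": 0}]}}

```text
clock: 26.9
eef_pos: [508.1, 200.6, 67.9]
tcp_rot: [0.866, 0.5, 0.0, -0.0]
wrist_force: [1.1, 0.9, -2.4]
opening: 20.3
```

Request:
{"name": "play_rows", "arguments": {"steps": [{"claw": 0.0,"x": 0,"y": 0,"z": 0.0005,"wx": 0,"wy": 0,"wz": 0},{"claw": 0.0,"x": 0,"y": 0,"z": 0.001,"wx": 0,"wy": 0,"wz": 0},{"claw": 0.0,"x": 0,"y": 0,"z": 0.0015,"wx": 0,"wy": 0,"wz": 0},{"claw": 0.0,"x": 0,"y": 0,"z": 0.0015,"wx": 0,"wy": 0,"wz": 0},{"claw": 0.0,"x": 0,"y": 0,"z": 0.0015,"wx": 0,"wy": 0,"wz": 0}]}}

```text
clock: 27.4
eef_pos: [508.2, 200.5, 66.5]
tcp_rot: [0.866, 0.5, 0.001, -0.0]
wrist_force: [0.0, 1.1, -2.8]
opening: 20.6
```

Request:
{"name": "play_rows", "arguments": {"steps": [{"claw": 0.0,"x": 0,"y": 0,"z": 0.0005,"wx": 0,"wy": 0,"wz": 0},{"claw": 0.0,"x": 0,"y": 0,"z": 0.001,"wx": 0,"wy": 0,"wz": 0},{"claw": 0.0,"x": 0,"y": 0,"z": 0.0015,"wx": 0,"wy": 0,"wz": 0},{"claw": 0.0,"x": 0,"y": 0,"z": 0.0015,"wx": 0,"wy": 0,"wz": 0},{"claw": 0.0,"x": 0,"y": 0,"z": 0.0015,"wx": 0,"wy": 0,"wz": 0}]}}

```text
clock: 27.9
eef_pos: [508.5, 200.7, 66.0]
tcp_rot: [0.866, 0.5, 0.001, -0.0]
wrist_force: [-1.5, -0.3, 5.4]
opening: 20.7
```

Seated on the mat, so I can release and rise.

Request:
{"name": "play_rows", "arguments": {"steps": [{"claw": 0.024,"x": 0,"y": 0,"z": -0.0005,"wx": 0,"wy": 0,"wz": 0},{"claw": 0.028,"x": 0,"y": 0,"z": -0.0005,"wx": 0,"wy": 0,"wz": 0},{"claw": 0.035,"x": 0,"y": 0,"z": -0.0005,"wx": 0,"wy": 0,"wz": 0},{"claw": 0.045,"x": 0,"y": 0,"z": -0.0005,"wx": 0,"wy": 0,"wz": 0},{"claw": 0.06,"x": 0,"y": 0,"z": -0.0005,"wx": 0,"wy": 0,"wz": 0},{"claw": 0.06,"x": 0,"y": 0,"z": -0.0005,"wx": 0,"wy": 0,"wz": 0}]}}

```text
clock: 28.5
eef_pos: [508.3, 200.5, 65.5]
tcp_rot: [0.866, 0.5, 0.001, -0.0]
wrist_force: [-0.6, 0.2, -0.5]
opening: 60.2
```

Request:
{"name": "play_rows", "arguments": {"steps": [{"claw": 0.06,"x": 0,"y": 0,"z": -0.01,"wx": 0,"wy": 0,"wz": 0},{"claw": 0.06,"x": 0,"y": 0,"z": -0.03,"wx": 0,"wy": 0,"wz": 0},{"claw": 0.06,"x": 0,"y": 0,"z": -0.06,"wx": 0,"wy": 0,"wz": 0},{"claw": 0.06,"x": 0,"y": 0,"z": -0.1,"wx": 0,"wy": 0,"wz": 0},{"claw": 0.06,"x": 0,"y": 0,"z": -0.14,"wx": 0,"wy": 0,"wz": 0},{"claw": 0.06,"x": 0.05,"y": 0.03,"z": -0.16,"wx": 0,"wy": 0,"wz": 0},{"claw": 0.06,"x": 0.09,"y": 0.05,"z": -0.16,"wx": 0,"wy": 0,"wz": 0},{"claw": 0.06,"x": 0.12,"y": 0.07,"z": -0.16,"wx": 0,"wy": 0,"wz": 0},{"claw": 0.06,"x": 0.12,"y": 0.07,"z": -0.16,"wx": 0,"wy": 0,"wz": 0}]}}

```text
clock: 29.4
eef_pos: [632.6, 271.4, 225.4]
tcp_rot: [0.866, 0.5, 0.002, -0.0]
wrist_force: [-1.3, -0.7, -0.2]
opening: 60.2
```

```bash
python3 - <<'E'
from lean import *
import lean; lean.BP=BP0
a,_=snap('scene','scene7'); b,_=snap('top','top7')
fit('scene','scene7.npz',np.radians(-72)); fit('top','top7.npz',np.radians(-72))
w=cloud('scene',np.load('scene7.npz')['d']); m=(a[...,0].astype(int)-a[...,2]>40)&(abs(w[...,0]-508)<60)&(abs(w[...,1]-200)<60)&(w[...,2]>60)&(w[...,2]<120); print('bar',w[m].mean(0),np.percentile(w[m][:,2],[3,97]))
c1=a[150:300,200:520]; cv2.imwrite('pics/f.png',np.vstack([cv2.resize(c1,(640,300)),cv2.resize(b[130:270,150:470],(640,280))])[...,::-1])
print(ctrl.get_obs()['eef_pos'],ctrl.get_obs()['wrist_force'],ctrl.get_obs()['clock'])
E
```

```text
scene7.npz 32 48 lean rad [-0.006  0.014] resid z -0.66
scene7.npz 24 69 lean rad [-0.017  0.022] resid z 0.54
scene7.npz 38 35 lean rad [-0.016  0.011] resid z -0.65
top7.npz 32 32 lean rad [-0.024 -0.008] resid z -1.54
top7.npz 24 54 lean rad [-0.003 -0.024] resid z -0.22
top7.npz 38 25 lean rad [-0.015 -0.004] resid z -0.15
bar [509.32345274 198.09246635  92.33352203] [ 77.80002628 100.18850824]
[628.88863351 269.47595803 225.13311096] [-0.69802789 -0.61691007  0.62074869] 29.5
```

View pics/f.png

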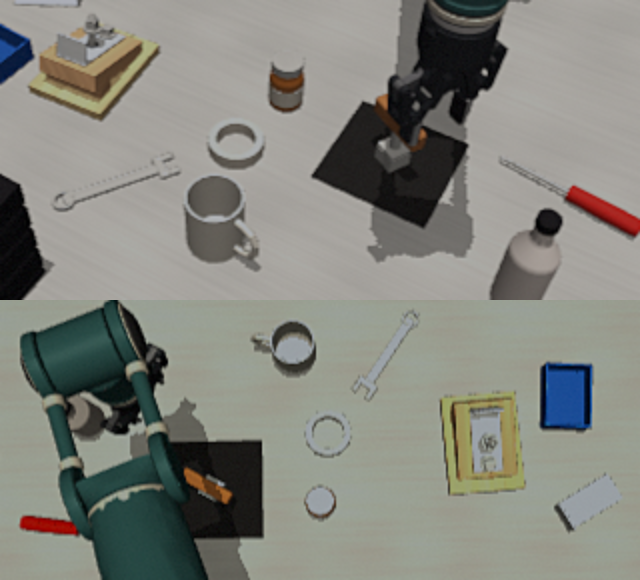

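Request:
{"name": "play_rows", "arguments": {"steps": [{"claw": 0.06,"x": 0,"y": 0,"z": 0,"wx": 0,"wy": 0,"wz": 0},{"claw": 0.06,"x": 0,"y": 0,"z": 0,"wx": 0,"wy": 0,"wz": 0},{"claw": 0.06,"x": 0,"y": 0,"z": 0,"wx": 0,"wy": 0,"wz": 0}]}}

```text
clock: 29.8
eef_pos: [628.0, 268.9, 226.4]
tcp_rot: [0.866, 0.5, 0.001, -0.0]
wrist_force: [-0.8, -0.9, 1.5]
opening: 60.0
```

```bash
python3 -c "
from station import ctrl
print(ctrl.get_obs()['wrist_force'],ctrl.sign_off())"
```

```text
the job is handed in; nothing more can be done
[-0.81414623 -0.89646336  1.51336125] None
```

I fitted the driver over the proud screw and found the flats by turning counter-clockwise. I then brought the screw square and turned the driver about 97° clockwise with its axis held square. After lifting off, the driver is back standing on the mat, and the job was handed in at about 29.8 s.

- **Screw angle:** after the first lift-off the camera fit showed about 0.05 rad of lean, inside the 0.075 rad limit but close. I refitted the driver, trimmed the screw and lifted off again. The final fits give at most about 0.03 rad, though the two cameras disagree slightly on the sideways lean (+0.02 rad in the scene view, about −0.01 rad in the top view).
- **Turn amount:** the turn could not be measured directly. Allowing for play in the socket, I estimate 1.5 to 1.7 rad, inside the 1.3 to 2.1 rad range.
- **Squareness during the turn:** by my estimate the screw leaned up to about 0.055 rad while turning. This was not measured.
- **Driver and surroundings:** the driver is released and appears upright near the mat's centre, with its bar top at 100 mm (98 mm expected). By eye the bystanders look unmoved, except that the arm hides part of the spray and screwdriver in the top view. The wrist force was within 2 N of zero at the end.

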